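# Make up a sugar-skull decorating caddy

### The arm

A 6-joint arm with a two-finger parallel gripper is mounted at the origin on the work surface. World frame = base frame: x ahead of the robot, y to its left, z up, the work surface at z = 0. Lengths are in m, angles in rad, forces in N, time in s.
With the tool pointing down it reaches from about 0.35 to 0.775 m from the base axis. Payload 5.5 kg.
Tool frame: the origin (TCP) lies midway between the tips of the shut fingers; the grasp point (between the pads) lies 19 mm behind it; z points along the fingers, x is the direction in which the jaws open and shut, and the axes are right-handed (so a half turn about z gives the same grasp; the last joint's range is limited). The gripper opens to 85 mm and grips with 20 to 120 N. Pads are 22 mm wide; open, the fingers measure 114 mm over their backs; the gripper's body (76 mm by 85 mm) begins 54 mm behind the grasp point. The pads swing forward as they close: fully open they stand 13 mm farther back than shut.
Start: joints at [-1.247, 0.313, 0.046, 1.304, 0, 1.431], TCP at [0.257, -0.514, 0.231] pointing down, gripper open.
Joint ranges: [-2.76, 2.76], [-0.86, 1.69], [-1.03, 1.26], [-2.2, 2.34], [-1.47, 1.5], [-3.14, 3.14]. Speed limits (rad/s): [2.57, 2.57, 3.14, 3.14, 3.14, 3.14].

### API

Orientations are given as a unit quaternion [w, x, y, z].
In Python, from workcell import env gives the robot as it stands. The module is installed in compiled form; this text tells all that it offers.
- The arm moves only by the tool apply_moves, never from a script. Its argument "moves" is a list of rows, each a list of 3 entries, a list of its own where there are three numbers: the shift along the tool's x, y, z in cm, then the turn about the tool's z in degrees, then the opening, from 0 (shut) to 1 (fully open). In form: [[[x, y, z], yaw, gripper], ...]. A call has exactly 10 rows; each row is the pose to reach, as a shift and turn from the pose commanded when the call began, along the tool's axes at that moment; what a row does not reach only later rows make up. A row lasts 1/8 s, in which the tool goes at most 62.5 mm and 10.7 degrees, less where a joint would pass 70% of its speed; a pose out of reach is approached as far as the arm can. A call with a gripper value outside its range is refused whole. The fingers move at their own pace and stop on an object; "squeeze" is the grip in N (left out, the last holds). Time passes only in rows, so rows that repeat a pose let the fingers close, or fill a call up. It gives the time, the measured TCP pose, the force and the opening at its end, in the units of the state.
- env.get_state(): the state, without advancing time (a new reading comes with each control period).
- env.read_camera(name): name is "side" or "top"; returns a dict with "pixels" (420x560x3 uint8, red, green, blue), "fov_y" (degrees; the focal length in pixels is half the picture's height over the tangent of half this angle, whatever the lens; pixels are square), "cx", "cy" (the principal point, pixels), "dist" ([k1, k2, p1, p2, k3] as OpenCV has them; the pictures are not rectified), "world_from_camera" (4x4, takes a point from camera to world coordinates). Camera axes: x right, y down, z forward; pixel columns grow to the right and rows downward; lengths in m; the calibration is good to about 2 mm. A picture is of the moment at which its call begins. There is no depth.
- env.hand_in(): hands the job in, once; it reports no verdict.
The state is a dict: "clock": time; "joint_pos": joint angles; "qvel": joint speeds; "tau": joint torques, N m; "tcp_pos": TCP position; "orientation": TCP orientation; "wrist_force": force on the tool from outside, world axes, zero at the start; "ft_torque": the same for the moment, N m; "finger_gap": finger opening in m.
Only numpy, scipy, OpenCV 4.12 (cv2) and the standard library are available. Lean on these libraries where they do the work, as an engineer would, in place of code of your own. Each camera call takes 0.05 s, during which the arm holds its last target.

### The job

Make up the wooden caddy for the next decorator so that it holds exactly one plain white skull and one clay cup, each standing flat in a bay of its own in the front row, and one icing bottle from the leaning rack, standing upright at the bottom of the round well. One of these is in the caddy already, so do not add a second of that kind. Set things down gently, do not drop them, and leave the spare pieces and everything else on the table where they are.

Things in the scene. Friction and masses are not known exactly. Their poses are not given: they have to be found in the camera images.
- caddy: Fixed wooden carrying caddy, 186 x 270 mm on plan. Origin: at table height below its handle; z up, y along the handle, x from the front row to the back row. Inner floor at z = 8. Front row from +y to -y: block with a round well, middle bay, end bay. Back row (x 3 to 77): three fixed sprinkle jars 52 mm high, to be left alone. Walls 6 mm thick, tops at z = 24; end walls (outermost 10 mm in y) at 42.
- well (a point): Centre of the mouth of the round well in the caddy's block: a vertical hole 52 mm across and 42 mm deep, its mouth 50 mm above the table, its bottom is the caddy's floor. The block is 91 mm (x) by 63 mm (y).
- bay_middle (a point): Centre of the floor of the caddy's middle bay (8 mm above the table). The bay is open above, 91 mm (caddy x) by 90 mm (caddy y) inside; walls 16 mm above its floor.
- bay_end (a point): Centre of the floor of the caddy's end bay, 8 mm above the table; same size as the middle bay, but the wall on its outer (-y) side stands 34 mm above the floor.
- handle_mid (a point): Middle of the caddy's fixed dowel handle: 22 mm thick, along caddy y, axis 235 mm above the table, 51 mm behind the centres of the front bays and well. Upright boards 36 mm wide (x) carry it at y = -130 and +130. A hand held straight down over the front row meets it: tilt the tool, hand leaning to the front (-x).
- rack: Fixed wire bottle rack, dark board 190 x 200 mm. Origin: mid-board at table height; front faces its own -x. Two cradles at y = +50 and -50 (foot of the bottle at x = -45, z = 45) lean back 40 degrees from vertical, so a bottle leans towards the rack's +x. Each cradle: two 8 mm rods under the bottle, 118 mm long, 24 mm apart, a foot plate and a lip 12 mm high before the foot: draw the bottle out along its lean first.
- skull_a: Plain white sugar skull (one of two alike), solid: 73 mm long, 57 mm wide, 69 mm high, about 180 g. Origin: centre of its flat underside; z up, the face looks to -x, y across. Widest, rounded flanks 40 mm above the underside, at x = 0. Starts on the table, on the robot's right.
- skull_b: Plain white sugar skull (one of two alike), solid: 73 mm long, 57 mm wide, 69 mm high, about 180 g. Origin: centre of its flat underside; z up, the face looks to -x, y across. Widest, rounded flanks 40 mm above the underside, at x = 0. Starts either in the caddy's middle bay or, spare, on the flat board on the right (8 mm thick).
- cup_a: Brown clay cup without handle (one of two alike), open at the top: 56 mm across from 18 mm up to the rim, 46 mm across the foot, 66 mm high, wall 4.5 mm, about 150 g. Origin: centre of its underside, z up. Starts on the table, on the robot's right. (The small clay moulds fixed in the dark muffin tin are not cups.)
- cup_b: Brown clay cup without handle (one of two alike), open at the top: 56 mm across from 18 mm up to the rim, 46 mm across the foot, 66 mm high, wall 4.5 mm, about 150 g. Origin: centre of its underside, z up. Starts either in the caddy's middle bay or, spare, on the flat board on the right (8 mm thick); whichever of skull_b and cup_b is not in the caddy is on the board.
- bottle_pink: Pink icing squeeze bottle (one of two, alike but for the colour; either will do): round body 44 mm across and 118 mm long, then a shoulder and a white pointed cap, 150 mm in all, about 160 g, balance point near 62 mm from the foot. Origin: centre of its foot; its z runs along it to the cap. It starts leaning in the rack.
- bottle_purple: Purple icing squeeze bottle (one of two, alike but for the colour; either will do): round body 44 mm across and 118 mm long, then a shoulder and a white pointed cap, 150 mm in all, about 160 g, balance point near 62 mm from the foot. Origin: centre of its foot; its z runs along it to the cap. It starts leaning in the rack.
- painted_skull_a: Finished, painted sugar skull with a pink crown, 62 mm long, 49 wide, 59 high, on the table, on the robot's right; not for the caddy, bystander. Origin: centre of its underside.
- painted_skull_b: Finished, painted sugar skull with a green crown, 62 mm long, 49 wide, 59 high, on the flat board on the right; not for the caddy, bystander. Origin: centre of its underside.
Mind the look-alikes: they are no part of the job. What is shaped like the cup_a but purple or turquoise is not meant.

How it is judged:
By the outcome, as a careful person would: the job done as asked, in the order asked, and still so for the second after the job is handed in, with the robot touching nothing.
It also fails if it takes over 67 s, if anything falls off the work surface, if the arm or the gripper's body presses on something with over 40 N, if the wrist force passes 120 N, or if a joint passes its speed limit or range.

## Working session

There is one attempt and no reset: what is moved stays moved. The work goes in short steps, Python scripts to look and compute and a tool call to move; the robot and the scene stay as the last step left them, time stands still between calls to the robot, and variables do not carry over. Pictures are saved under pics/ and viewed, and the job is handed in when it is done.

Besides the shell and the picture viewer there is one more tool, called after "Emit:" in YAML: its name, and indented under it one key for each argument. apply_moves: Moves the arm, as the interface text tells. Its arguments: {"type":"object","properties":{"moves":{"type":"array","items":{"type":"array"}},"squeeze":{"type":"number"}},"required":["moves"]}

```bash
mkdir -p pics; ls
python3 - <<'E'
from workcell import env
import cv2,json
s=env.get_state()
print({k:(v if not hasattr(v,'tolist') else v.tolist()) for k,v in s.items()})
for n in ("side","top"):
    c=env.read_camera(n)
    cv2.imwrite(f"pics/{n}0.png",c["pixels"][:,:,::-1])
    print(n,c["fov_y"],c["cx"],c["cy"],c["dist"],c["world_from_camera"])
E
```

```text
pics
{'clock': 0.0, 'joint_pos': [-1.2465840835617517, 0.3140031716218706, 0.04499377670360699, 1.30357983487563, 6.918211877871567e-06, 1.4312273810446643], 'qvel': [-0.0008321515072324488, -0.001002613586718049, 0.00046603689758706573, 0.000875459737588385, -0.0004194209437372054, 0.0008138377136383316], 'tau': [0.000753880540287355, -48.06228160858154, 29.853501319885254, 0.019379457808099687, 2.166631588806922e-05, -6.229211066965945e-06], 'tcp_pos': [0.2570666130519426, -0.5137831425942101, 0.23041332905139095], 'orientation': [-0.0005754100199178438, 0.8506855765795748, -0.52567408739868, -0.0006874157039628322], 'wrist_force': [-0.30569383559120633, 0.4035255081565408, -0.2970536021053285], 'ft_torque': [-0.031380164502869456, -0.009369238087961399, -0.018853720603141826], 'finger_gap': 0.0852601565814601}
side 43.04873685930941 276.6210152030371 211.34764543395744 [0.00600745 0.         0.         0.         0.        ] [[ 0.99834844 -0.04169937  0.03951644  0.47299782]
 [-0.05683058 -0.61619609  0.78553973 -1.49709043]
 [-0.00840663 -0.78648811 -0.6175482   1.27096505]
 [ 0.          0.          0.          1.        ]]
top 45.856233225865886 284.67708960942593 208.17529034062247 [-0.18157249  0.          0.          0.          0.        ] [[-0.01636601 -0.99722037  0.07268898  0.38445465]
 [-0.99980833  0.01554053 -0.01190739 -0.0711634 ]
 [ 0.01074466 -0.07286992 -0.99728357  1.82519254]
 [ 0.          0.          0.          1.        ]]
```

View pics/side0.png

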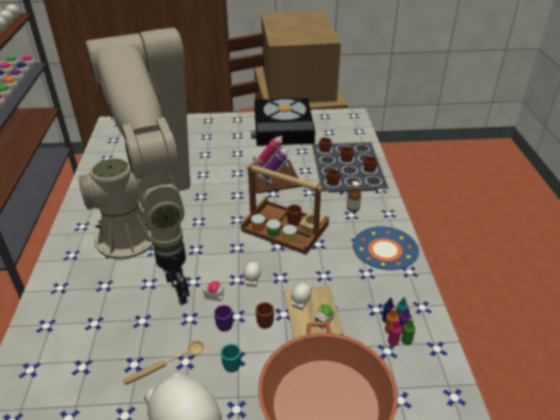

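View pics/top0.png

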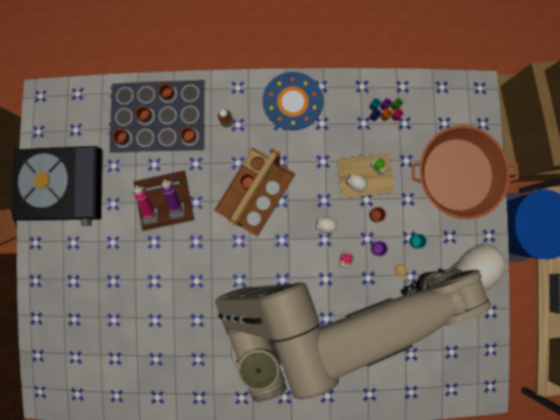

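Run:
```python
import cv2
t=cv2.imread("pics/top0.png"); s=cv2.imread("pics/side0.png")
def crop(im,x0,y0,x1,y1,k,n): cv2.imwrite(n,cv2.resize(im[y0:y1,x0:x1],None,fx=k,fy=k,interpolation=cv2.INTER_CUBIC))
crop(t,125,140,305,245,4.4,"pics/tc0.png")
crop(t,305,140,435,280,4,"pics/tk0.png")
crop(s,235,130,345,255,4.8,"pics/sc0.png")
crop(s,190,250,350,340,4.8,"pics/sk0.png")
```

```text
(no output)
```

View pics/tc0.png

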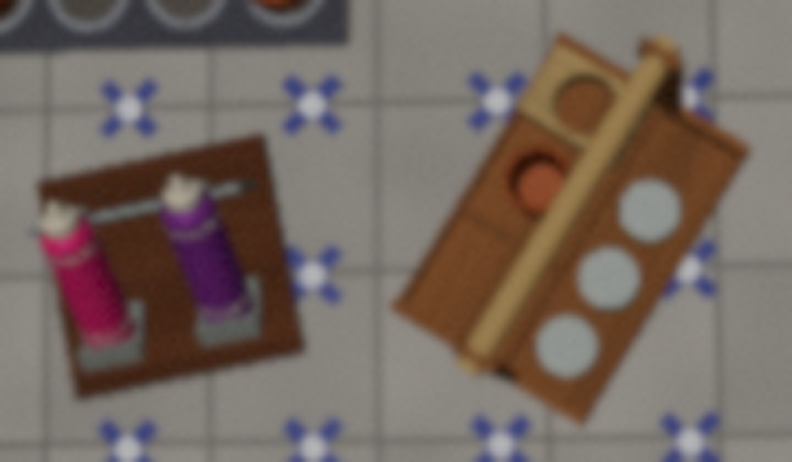

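View pics/tk0.png

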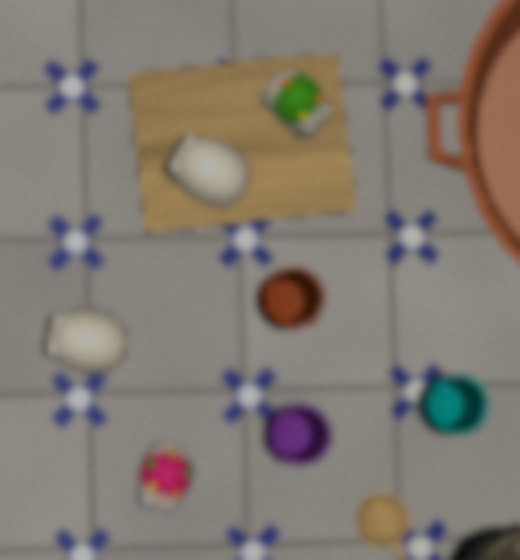

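View pics/sc0.png

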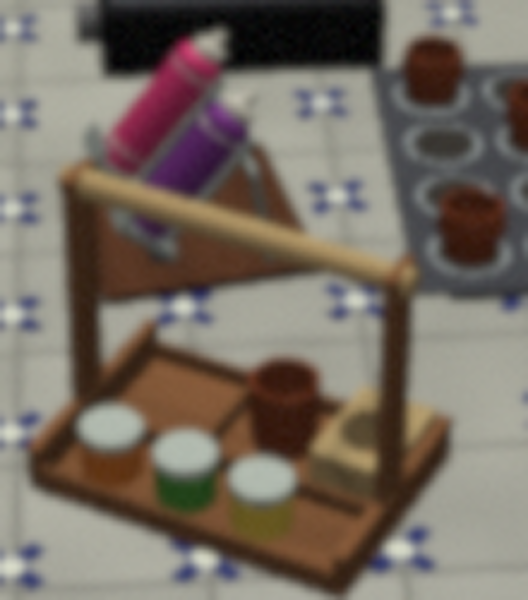

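View pics/sk0.png

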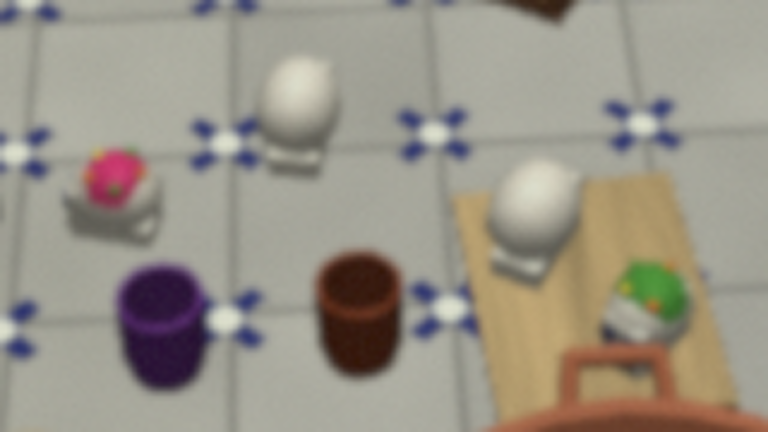

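Run:
```python
import cv2
t=cv2.imread("pics/top0.png"); s=cv2.imread("pics/side0.png")
def crop(im,x0,y0,x1,y1,k,n): cv2.imwrite(n,cv2.resize(im[y0:y1,x0:x1],None,fx=k,fy=k,interpolation=cv2.INTER_CUBIC))
crop(s,70,20,240,310,2.05,"pics/sa0.png")
crop(t,210,240,515,410,2.6,"pics/ta0.png")
```

```text
(no output)
```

View pics/sa0.png

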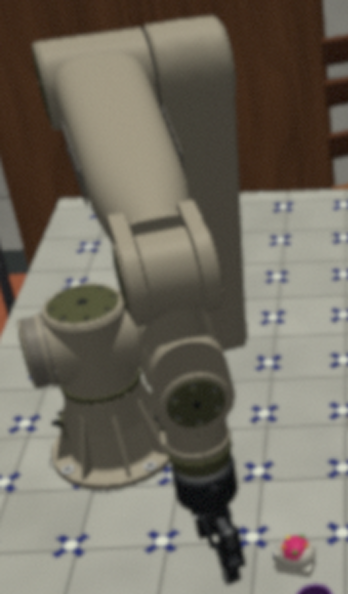

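View pics/ta0.png

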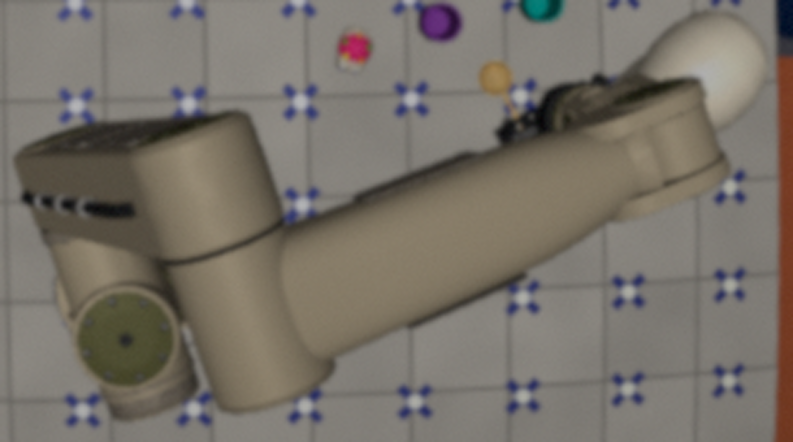

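```bash
cat > h.py <<'E'
import numpy as np, cv2
CAM={}
def load(n,c):
    f=c["pixels"].shape[0]/2/np.tan(np.radians(c["fov_y"])/2)
    K=np.array([[f,0,c["cx"]],[0,f,c["cy"]],[0,0,1]])
    return K,np.array(c["dist"]),np.array(c["world_from_camera"])
import json
def _mk(fov,cx,cy,d,T):
    f=210/np.tan(np.radians(fov)/2); return np.array([[f,0,cx],[0,f,cy],[0,0,1.]]),np.array(d,float),np.array(T)
CAM["side"]=_mk(43.04873685930941,276.6210152030371,211.34764543395744,[0.00600745,0,0,0,0],[[ 0.99834844,-0.04169937,0.03951644,0.47299782],[-0.05683058,-0.61619609,0.78553973,-1.49709043],[-0.00840663,-0.78648811,-0.6175482,1.27096505],[0,0,0,1]])
CAM["top"]=_mk(45.856233225865886,284.67708960942593,208.17529034062247,[-0.18157249,0,0,0,0],[[-0.01636601,-0.99722037,0.07268898,0.38445465],[-0.99980833,0.01554053,-0.01190739,-0.0711634],[0.01074466,-0.07286992,-0.99728357,1.82519254],[0,0,0,1]])
def ray(n,p):
    K,d,T=CAM[n]
    u=cv2.undistortPoints(np.array([[p]],float),K,d)[0,0]
    v=T[:3,:3]@np.array([u[0],u[1],1]); return T[:3,3],v/np.linalg.norm(v)
def onz(n,p,z):
    o,v=ray(n,p); return o+v*(z-o[2])/v[2]
def tri(pt,ps):
    a,u=ray("top",pt); b,v=ray("side",ps)
    A=np.stack([u,-v],1); s=np.linalg.lstsq(A,b-a,rcond=None)[0]
    p,q=a+s[0]*u,b+s[1]*v
    return (p+q)/2, np.linalg.norm(p-q)
def proj(n,P):
    K,d,T=CAM[n]; Ti=np.linalg.inv(T)
    P=np.atleast_2d(P).astype(float)
    return cv2.projectPoints(P,cv2.Rodrigues(Ti[:3,:3])[0],Ti[:3,3],K,d)[0][:,0]
E
python3 - <<'E'
from h import *
np.set_printoptions(precision=4,suppress=True)
tc=lambda x,y:(125+x/4.4-.5+.5/4.4,140+y/4.4-.5+.5/4.4)
sc=lambda x,y:(235+x/4.8-.4,130+y/4.8-.4)
sk=lambda x,y:(190+x/4.8-.4,250+y/4.8-.4)
tk=lambda x,y:(305+x/4-.4,140+y/4-.4)
print("jars z52",[onz("top",tc(*p),.052)[:2] for p in [(650,210),(608,277),(567,346)]])
print("jars tri",[tri(tc(*a),sc(*b)) for a,b in [((650,210),(263,480)),((608,277),(186,452)),((567,346),(111,426))]])
print("well",onz("top",tc(583,103),.05), tri(tc(583,103),sc(371,433)))
print("handle", [tri(tc(*a),sc(*b)) for a,b in [((658,52),(399,272)),((475,358),(73,176))]])
print("cup rim",tri(tc(541,185),sc(284,380)))
print("pink tip",tri(tc(58,212),sc(215,42)))
print("purple tip",tri(tc(182,186),sc(237,103)))
print("skull_a top",tri(tk(85,338),sk(303,110)))
print("tip TCP proj",proj("side",[.257,-.514,.231]),proj("top",[.257,-.514,.231]))
E
```

```text
jars z52 [array([ 0.5894, -0.0492]), array([ 0.5351, -0.0142]), array([0.4793, 0.0198])]
jars tri [(array([ 0.5903, -0.0492,  0.0476]), np.float64(0.0007566638480410961)), (array([ 0.5353, -0.0141,  0.0488]), np.float64(4.244318236806378e-05)), (array([0.4797, 0.02  , 0.0494]), np.float64(0.0004357774633502269))]
well [0.679  0.0046 0.05  ] (array([0.6786, 0.0048, 0.0443]), np.float64(0.0027174861619613266))
handle [(array([ 0.684 , -0.0591,  0.2396]), np.float64(0.0012779026760958482)), (array([0.4605, 0.0772, 0.2399]), np.float64(0.0020734975473986673))]
cup rim (array([0.6111, 0.0384, 0.0722]), np.float64(0.004433956189569383))
pink tip (array([0.5841, 0.4125, 0.1517]), np.float64(0.0007992762587257663))
purple tip (array([0.5994, 0.3135, 0.1514]), np.float64(0.0070640961837583685))
skull_a top (array([ 0.4552, -0.2408,  0.0318]), np.float64(0.0003334542082321831))
tip TCP proj [[177.0716 295.1304]] [[416.2635 280.9009]]
```

```bash
cat > fitc.py <<'E'
from h import *
from scipy.optimize import least_squares
tc=lambda x,y:(125+x/4.4-.4,140+y/4.4-.4)
sc=lambda x,y:(235+x/4.8-.4,130+y/4.8-.4)
obs=[("top",tc(560,37),(-103,135,42)),("top",tc(748,150),(83,135,42)),("top",tc(583,423),(83,-135,42)),("top",tc(395,305),(-103,-135,42)),
("top",tc(583,103),(-51,93.5,50)),("side",sc(371,433),(-51,93.5,50)),("top",tc(608,277),(40,0,52)),("side",sc(186,452),(40,0,52)),
("side",sc(340,592),(83,135,0)),("side",sc(153,325),(-103,-135,42)),("side",sc(449,420),(-103,135,42)),("side",sc(36,460),(83,-135,42))]
def P(p,m):
    c,s=np.cos(p[2]),np.sin(p[2]); m=np.array(m)/1000
    return np.array([p[0]+c*m[0]-s*m[1],p[1]+s*m[0]+c*m[1],m[2]])
def res(p): return np.concatenate([proj(n,P(p,m))[0]-np.array(q) for n,q,m in obs])
r=least_squares(res,[.57,.02,-2.1],loss="soft_l1")
CAD=r.x
if __name__=="__main__":
    np.set_printoptions(precision=4,suppress=True)
    print(CAD,np.degrees(CAD[2])); print(res(CAD).reshape(-1,2).round(2))
    for n,m in dict(well=(-51,93.5,50),mid=(-51,17,8),end=(-51,-79.5,8),h0=(0,-130,235),h1=(0,130,235)).items(): print(n,P(CAD,m))
E
python3 fitc.py
```

```text
[ 0.5712  0.009  -2.137 ] -122.43898327941103
[[-0.01 -1.17]
 [ 0.83 -0.42]
 [-0.87  1.13]
 [-1.92  0.9 ]
 [ 0.78  0.41]
 [ 0.21 -0.74]
 [ 2.9  -4.12]
 [ 4.17  1.02]
 [-0.06  1.97]
 [-1.39 -1.74]
 [ 0.24 -0.75]
 [-2.64 -3.22]]
well [0.6775 0.0018 0.05  ]
mid [0.6129 0.0429 0.008 ]
end [0.5315 0.0946 0.008 ]
h0 [0.4615 0.0787 0.235 ]
h1 [ 0.681  -0.0608  0.235 ]
```

```bash
sed -i '/("top",tc(608,277)/d; s/("side",sc(340,592)/("top",tc(583,103),(-51,93.5,50)),("side",sc(371,433),(-51,93.5,50)),("side",sc(340,592)/; s/,("side",sc(36,460),(83,-135,42))//' fitc.py; sed -n 5,10p fitc.py; python3 fitc.py
cat > ov.py <<'E'
from fitc import *
import sys
def overlay(img,n,k,x0,y0,x1,y1,out,extra=()):
    im=cv2.resize(img[y0:y1,x0:x1],None,fx=k,fy=k,interpolation=cv2.INTER_CUBIC)
    def L(pts,col=(0,255,255)):
        q=proj(n,np.array(pts)); q=((q-[x0,y0]+.5)*k-.5)
        cv2.polylines(im,[np.round(q*8).astype(int).reshape(-1,1,2)],False,col,1,cv2.LINE_AA,3)
    box=lambda x0,x1,y0,y1,z:[P(CAD,m) for m in [(x0,y0,z),(x1,y0,z),(x1,y1,z),(x0,y1,z),(x0,y0,z)]]
    L(box(-103,83,-135,135,0)); L(box(-103,83,125,135,42)); L(box(-103,83,-135,-125,42))
    L(box(-96.5,-5.5,-124,-34,8),(0,255,0)); L(box(-96.5,-5.5,-28,62,8),(0,255,0)); L(box(-96.5,-5.5,62,125,50),(255,255,0))
    a=np.linspace(0,6.3,40); L([P(CAD,(-51+26*np.cos(t),93.5+26*np.sin(t),50)) for t in a],(255,0,255))
    L([P(CAD,(0,-135,235)),P(CAD,(0,135,235))],(0,0,255))
    for e,c in extra: L(e,c)
    cv2.imwrite(out,im)
if __name__=="__main__":
    overlay(cv2.imread("pics/top0.png"),"top",6,205,140,305,240,"pics/ovt.png")
    overlay(cv2.imread("pics/side0.png"),"side",6,235,155,345,255,"pics/ovs.png")
E
python3 ov.py
```

```text
obs=[("top",tc(560,37),(-103,135,42)),("top",tc(748,150),(83,135,42)),("top",tc(583,423),(83,-135,42)),("top",tc(395,305),(-103,-135,42)),
("top",tc(583,103),(-51,93.5,50)),("side",sc(371,433),(-51,93.5,50)),("side",sc(340,592),(83,135,0)),("side",sc(153,325),(-103,-135,42)),("side",sc(449,420),(-103,135,42))]
def P(p,m):
    c,s=np.cos(p[2]),np.sin(p[2]); m=np.array(m)/1000
    return np.array([p[0]+c*m[0]-s*m[1],p[1]+s*m[0]+c*m[1],m[2]])
def res(p): return np.concatenate([proj(n,P(p,m))[0]-np.array(q) for n,q,m in obs])
[ 0.5718  0.0079 -2.1355] -122.35547459309382
[[ 0.23 -1.33]
 [ 1.1  -0.64]
 [-0.5   0.96]
 [-1.6   0.79]
 [ 1.04  0.25]
 [ 0.41 -0.59]
 [ 0.2   2.16]
 [-1.28 -1.56]
 [ 0.42 -0.61]]
well [0.6781 0.0009 0.05  ]
mid [0.6135 0.0418 0.008 ]
end [0.532  0.0935 0.008 ]
h0 [0.462  0.0774 0.235 ]
h1 [ 0.6817 -0.0617  0.235 ]
```

View pics/ovt.png

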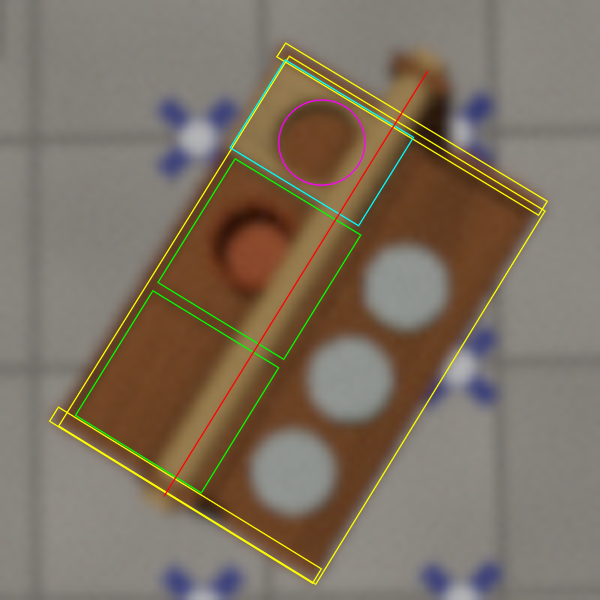

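View pics/ovs.png

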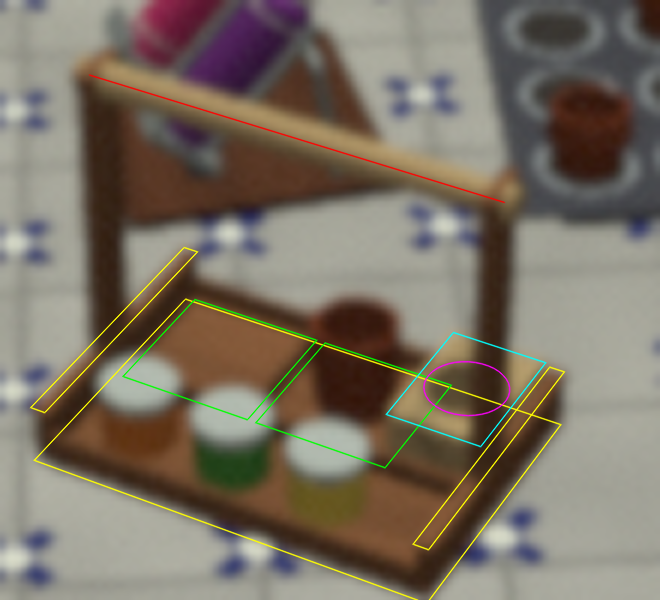

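Run:
```python
from h import *
np.set_printoptions(precision=1,suppress=True)
for z in np.arange(.23,.56,.03):
    p=proj("side",[.257,-.514,z])[0]; q=proj("side",[.257+.04,-.514,z])[0]
    u=np.array([.447,-.894,0])
    r=proj("side",np.array([.257,-.514,z])+.06*u)[0]
    f=lambda p:((p[0]-70)*2.05,(p[1]-20)*2.05)
    print(round(z,2),np.array(f(p)),"px/40mm crop",(q-p)[0]*2.05,"front60",np.array(f(r)))
```

```text
0.23 [219.6 564.6] px/40mm crop 31.205566347073184 front60 [237.3 595.3]
0.26 [216.7 548.3] px/40mm crop 31.624523453175872 front60 [234.5 578.9]
0.29 [213.7 531.6] px/40mm crop 32.05497864676006 front60 [231.7 562.1]
0.32 [210.6 514.4] px/40mm crop 32.49741588520179 front60 [228.8 544.9]
0.35 [207.4 496.8] px/40mm crop 32.952346898643825 front60 [225.8 527.1]
0.38 [204.2 478.7] px/40mm crop 33.420313227059985 front60 [222.7 508.8]
0.41 [200.8 460. ] px/40mm crop 33.90188844060634 front60 [219.5 490. ]
0.44 [197.4 440.8] px/40mm crop 34.39768056291852 front60 [216.2 470.6]
0.47 [193.8 421.1] px/40mm crop 34.908334719479456 front60 [212.8 450.7]
0.5 [190.2 400.7] px/40mm crop 35.43453603599323 front60 [209.4 430.1]
0.53 [186.4 379.7] px/40mm crop 35.977012814931946 front60 [205.8 408.8]
0.56 [182.5 358.1] px/40mm crop 36.536540022126594 front60 [202.  386.9]
```

Run:
```python
from h import *
t=cv2.imread("pics/top0.png"); s=cv2.imread("pics/side0.png")
cv2.imwrite("pics/ska_t.png",cv2.resize(t[200:275,300:375],None,fx=8,fy=8,interpolation=cv2.INTER_CUBIC))
cv2.imwrite("pics/ska_s.png",cv2.resize(s[245:310,200:285],None,fx=9,fy=9,interpolation=cv2.INTER_CUBIC))
cv2.imwrite("pics/rk_t.png",cv2.resize(t[165:235,128:200],None,fx=8,fy=8,interpolation=cv2.INTER_CUBIC))
cv2.imwrite("pics/rk_s.png",cv2.resize(s[130:200,240:305],None,fx=8,fy=8,interpolation=cv2.INTER_CUBIC))
```

```text
(no output)
```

View pics/ska_t.png

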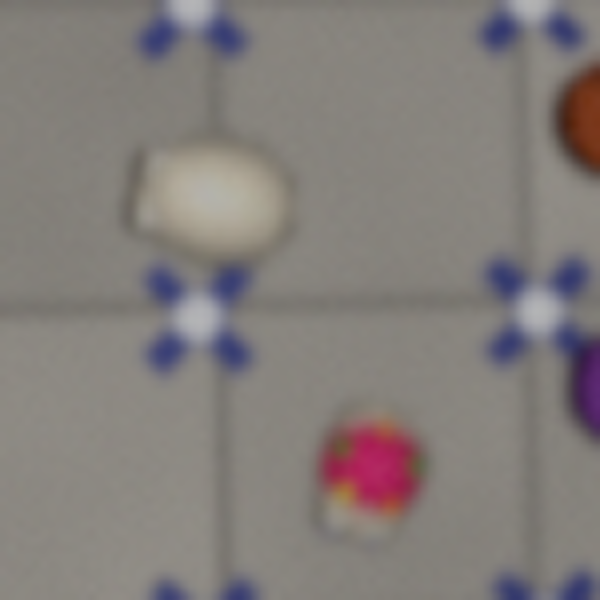

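View pics/ska_s.png

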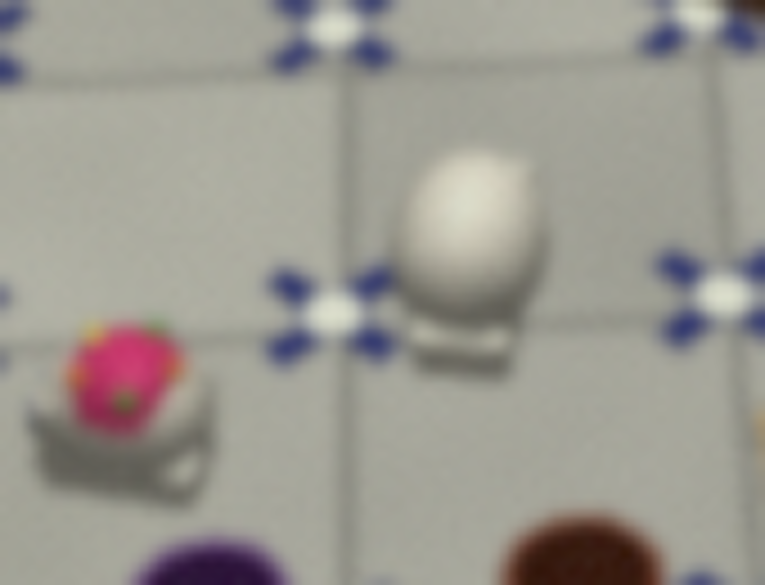

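View pics/rk_t.png

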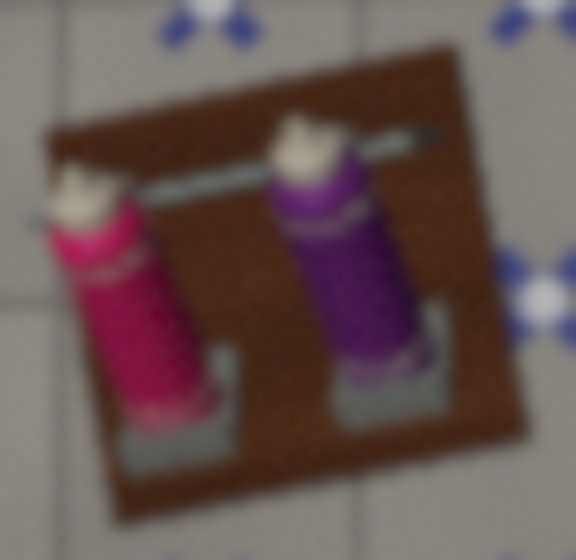

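View pics/rk_s.png

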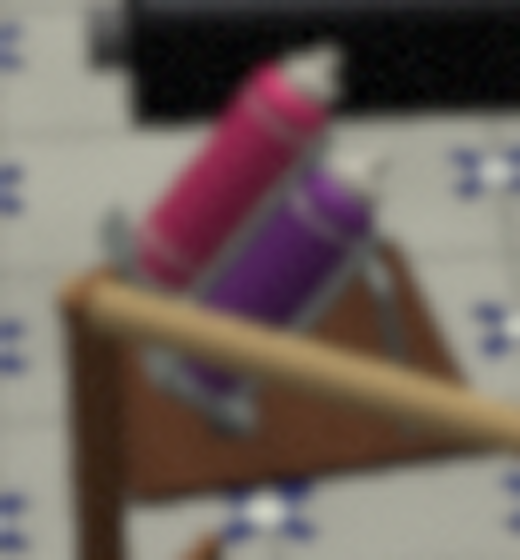

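Run:
```python
from h import *
np.set_printoptions(precision=4,suppress=True)
c=(300+212/8-.5,224.6)
for z in (.03,.04): print(onz("top",c,z))
# side checks with hypothesised pose
o=onz("top",c,.035)[:2]; a=np.radians(-101) # x_skull dir
x=np.array([np.cos(a),np.sin(a)]); y=np.array([-x[1],x[0]])
for n,f in (("side",lambda p:((p-[200,245]+.5)*9)),("top",lambda p:((p-[300,200]+.5)*8))):
  for nm,m in dict(left=(0,-28.5,40),right=(0,28.5,40),top=(0,0,69),back=(36.5,0,40),face=(-36.5,0,15),base=(0,0,0)).items():
    w=np.r_[o+x*m[0]/1e3+y*m[1]/1e3,m[2]/1e3]; print(n,nm,f(proj(n,w)[0]))
print(tri((300+212/8-.5,224.6),(200+470/9-.5,245+232/9-.5)))
rt=lambda x,y:(128+x/8-.5,165+y/8-.5); rs=lambda x,y:(240+x/8-.5,130+y/8-.5)
B=[onz("top",rt(*p),z) for p,z in [((45,133),.01),((455,45),.01),((527,438),.01),((120,522),.01)]]
print("board",np.array(B), np.mean(B,0)); B=np.array(B)[:,:2]
print(np.linalg.norm(B[0]-B[1]),np.linalg.norm(B[1]-B[2]))
for q in (B[0]-B[1],B[3]-B[2],B[1]-B[2],B[0]-B[3]): print(np.degrees(np.arctan2(q[1],q[0])))
print("pink tip",tri(rt(72,168),rs(335,45)),"purple",tri(rt(292,118),rs(372,155)))
```

```text
[ 0.4533 -0.2414  0.03  ]
[ 0.4529 -0.2405  0.04  ]
side left [395.0019 229.7351]
side right [549.2124 243.6584]
side top [468.9938 178.9722]
side back [454.5694 307.9588]
side face [491.1391 216.3238]
side base [475.9717 314.3739]
top left [202.319  262.6446]
top right [223.7061 138.1906]
top top [219.1828 197.74  ]
top back [292.4945 214.4325]
top face [129.3855 188.6282]
top base [204.8833 203.8315]
(array([ 0.4526, -0.2403,  0.0418]), np.float64(0.0003767311229176315))
board [[0.6269 0.4717 0.01  ]
 [0.6641 0.277  0.01  ]
 [0.4812 0.2435 0.01  ]
 [0.4449 0.4347 0.01  ]] [0.5543 0.3567 0.01  ]
0.19822557306536226 0.1860031320788673
100.81870000999331
100.73997451505554
10.403240756829405
11.510734417990975
pink tip (array([0.5914, 0.413 , 0.1662]), np.float64(0.0012255748463303416)) purple (array([0.6078, 0.319 , 0.1578]), np.float64(0.006983020260328721))
```

```bash
cat > rk.py <<'E'
from h import *
RK=[.5543,.3567,np.radians(10.9)]
def PR(m,p=None):
    p=RK if p is None else p
    c,s=np.cos(p[2]),np.sin(p[2]); m=np.array(m)/1000
    return np.array([p[0]+c*m[0]-s*m[1],p[1]+s*m[0]+c*m[1],m[2]])
def ring(yc,s,r,p=None,lean=40):
    L=np.radians(lean); b=np.array([np.sin(L),0,np.cos(L)]); n=np.array([np.cos(L),0,-np.sin(L)])
    return [PR(np.array([-45,yc,45])+s*b+r*np.cos(t)*n+r*np.sin(t)*np.array([0,1,0]),p) for t in np.linspace(0,2*np.pi,40)]
def ov(img,n,k,x0,y0,x1,y1,out,p=None):
    im=cv2.resize(img[y0:y1,x0:x1],None,fx=k,fy=k,interpolation=cv2.INTER_CUBIC)
    def L(pts,col):
        q=(proj(n,np.array(pts))-[x0,y0]+.5)*k-.5
        cv2.polylines(im,[np.round(q*8).astype(int).reshape(-1,1,2)],False,col,1,cv2.LINE_AA,3)
    for yc in (50,-50):
        for s,r in ((0,22),(118,22),(150,3)): L(ring(yc,s,r,p),(0,255,255))
        L([PR(np.array([-45,yc,45]),p),PR(np.array([-45+150*np.sin(.698),yc,45+150*np.cos(.698)]),p)],(0,255,0))
    for z in (0,12): L([PR(m,p) for m in [(-95,-100,z),(95,-100,z),(95,100,z),(-95,100,z),(-95,-100,z)]],(255,255,0))
    cv2.imwrite(out,im)
if __name__=="__main__":
    ov(cv2.imread("pics/top0.png"),"top",8,128,165,200,235,"pics/rko_t.png")
    ov(cv2.imread("pics/side0.png"),"side",8,240,130,305,200,"pics/rko_s.png")
E
python3 rk.py
```

```text
(no output)
```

View pics/rko_t.png

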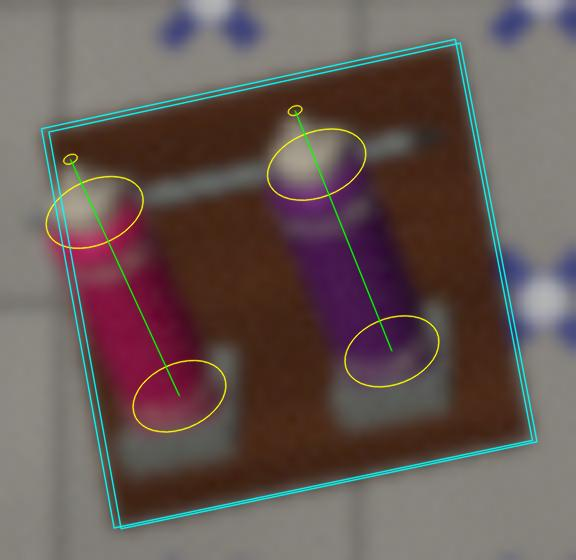

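View pics/rko_s.png

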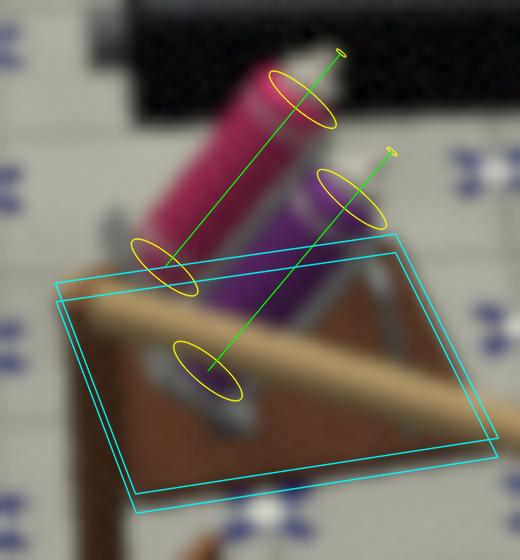

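```bash
sed -i 's/^RK=.*/RK=[.5500,.3595,np.radians(11.2)]/' rk.py; python3 rk.py
```

```text
(no output)
```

View pics/rko_t.png

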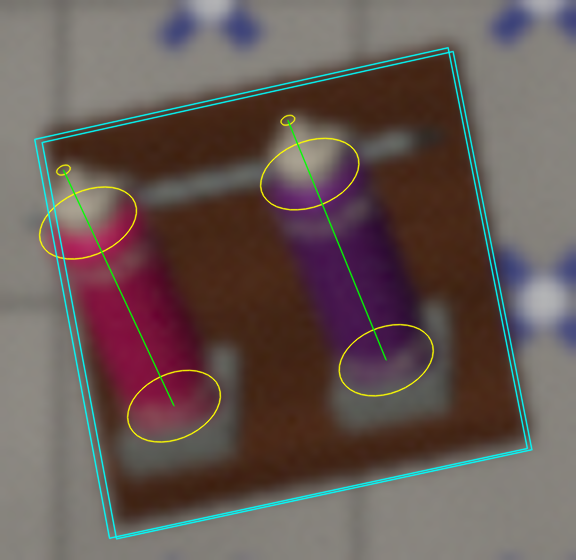

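View pics/rko_s.png

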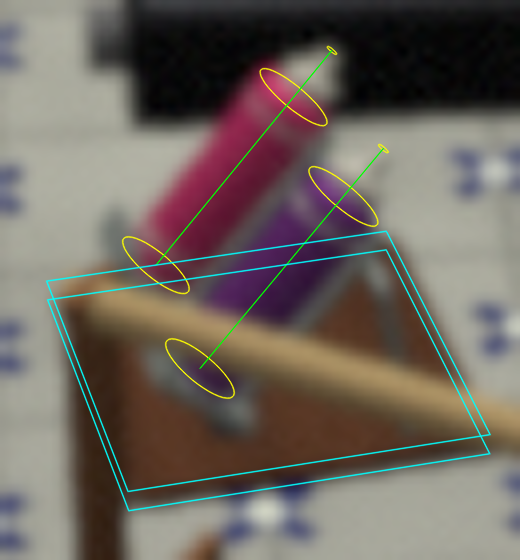

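```bash
cat > mv.py <<'E'
import numpy as np, sys
from workcell import env
from scipy.spatial.transform import Rotation as R
def rel(tgt,psi=None,base=None):
    s=env.get_state(); p=np.array(s["tcp_pos"]) if base is None else np.array(base)
    w,x,y,z=s["orientation"]; M=R.from_quat([x,y,z,w]).as_matrix()
    a=np.degrees(np.arctan2(M[1,0],M[0,0])); d=M.T@(np.array(tgt)-p)*100
    yaw=0 if psi is None else -((psi-a+180)%360-180)
    return d.round(2),round(yaw,2),round(a,2)
def st():
    s=env.get_state(); print("t",round(s["clock"],2),"tcp",np.round(s["tcp_pos"],4),"F",np.round(s["wrist_force"],1),"gap",round(s["finger_gap"],4),"q",np.round(s["joint_pos"],3))
    w,x,y,z=s["orientation"]; M=R.from_quat([x,y,z,w]).as_matrix(); print("tool z",M[:,2].round(3),"psi",np.degrees(np.arctan2(M[1,0],M[0,0])).round(2))
if __name__=="__main__":
    st()
    a=list(map(float,sys.argv[1:])); 
    if a: print(rel(a[:3],a[3] if len(a)>3 else None))
E
python3 mv.py .453 -.2405 .12 -11
```

```text
t 0.1 tcp [ 0.2571 -0.5138  0.2305] F [ 0.2 -0.8 -0.7] gap 0.0856 q [-1.247  0.314  0.045  1.304 -0.     1.431]
tool z [-0.001  0.002 -1.   ] psi -63.43
(array([-15.67, -29.75,  11.08]), np.float64(-52.43), np.float64(-63.43))
```

Emit:
apply_moves:
  moves:
    - [[-15.7,-29.7,11.1],-52.4,1]
    - [[-15.7,-29.7,11.1],-52.4,1]
    - [[-15.7,-29.7,11.1],-52.4,1]
    - [[-15.7,-29.7,11.1],-52.4,1]
    - [[-15.7,-29.7,11.1],-52.4,1]
    - [[-15.7,-29.7,11.1],-52.4,1]
    - [[-15.7,-29.7,11.1],-52.4,1]
    - [[-15.7,-29.7,11.1],-52.4,1]
    - [[-15.7,-29.7,11.1],-52.4,1]
    - [[-15.7,-29.7,11.1],-52.4,1]
  squeeze: 30

```text
clock: 1.35
tcp_pos: [0.4523, -0.2422, 0.1207]
orientation: [0.0, 0.995, -0.097, 0.0]
wrist_force: [-0.1, 0.5, 0.3]
finger_gap: 0.0853
```

Run:
```python
from mv import *
import cv2
st(); print(rel([.453,-.2405,.018],-11))
for n,b in (("side",(190,150,330,300)),("top",(270,170,400,290))):
    c=env.read_camera(n)["pixels"][:,:,::-1]; x0,y0,x1,y1=b
    cv2.imwrite(f"pics/{n}1.png",cv2.resize(c[y0:y1,x0:x1],None,fx=4,fy=4,interpolation=cv2.INTER_CUBIC))
```

```text
t 1.35 tcp [ 0.4523 -0.2422  0.1207] F [-0.1  0.5  0.3] gap 0.0853 q [-0.648  0.256 -0.312  1.002 -0.     1.117]
tool z [ 0.001 -0.001 -1.   ] psi -11.14
(array([ 0.03, -0.19, 10.27]), np.float64(-0.14), np.float64(-11.14))
```

View pics/side1.png

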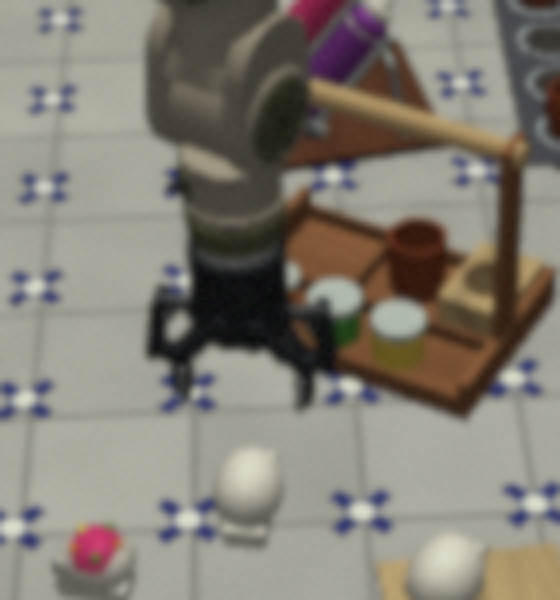

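View pics/top1.png

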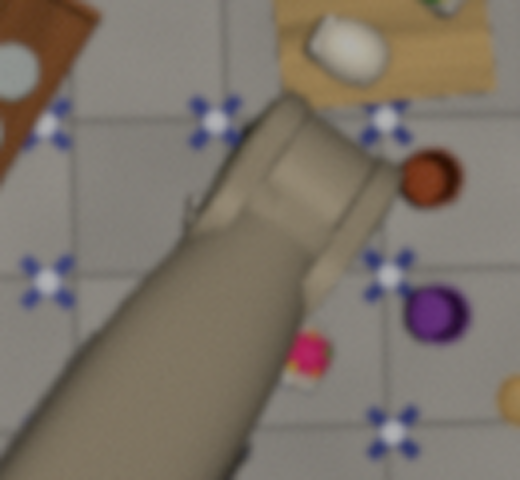

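Emit:
apply_moves:
  moves:
    - [[0,-0.2,2.6],0,1]
    - [[0,-0.2,5.2],0,1]
    - [[0,-0.2,7.7],0,1]
    - [[0,-0.2,9.5],0,1]
    - [[0,-0.2,10.2],0,1]
    - [[0,-0.2,10.2],0,1]
    - [[0,-0.2,10.2],0,0]
    - [[0,-0.2,10.2],0,0]
    - [[0,-0.2,10.2],0,0]
    - [[0,-0.2,10.2],0,0]
  squeeze: 30

```text
clock: 2.7
tcp_pos: [0.4535, -0.2395, 0.0195]
orientation: [0.001, 0.995, -0.096, 0.001]
wrist_force: [-1.6, 0.8, 6.3]
finger_gap: 0.0561
```

```bash
cat > look.py <<'E'
from mv import *
import cv2,sys
def look(tag,side=None,top=None,k=4):
    for n,b in (("side",side),("top",top)):
        if b is None: continue
        c=env.read_camera(n)["pixels"][:,:,::-1]; x0,y0,x1,y1=b
        cv2.imwrite(f"pics/{n}{tag}_full.png",c)
        cv2.imwrite(f"pics/{n}{tag}.png",cv2.resize(c[y0:y1,x0:x1],None,fx=k,fy=k,interpolation=cv2.INTER_CUBIC))
E
python3 - <<'E'
from look import *
st(); look("2",side=(190,180,330,310))
E
```

```text
t 2.7 tcp [ 0.4535 -0.2395  0.0195] F [-1.6  0.8  6.3] gap 0.0561 q [-0.642  0.361 -0.449  0.759 -0.     1.121]
tool z [ 0.001 -0.001 -1.   ] psi -11.03
```

View pics/side2.png

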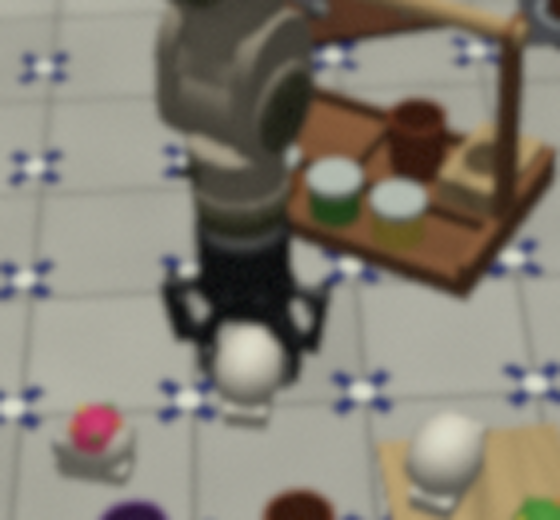

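Run:
```python
from h import *
o=np.array([.453,-.2405]); a=np.radians(-101)
x=np.array([np.cos(a),np.sin(a)]); y=np.array([-x[1],x[0]])
f=lambda p:((p-[200,245]+.5)*9).round(0)
for xs in (0,10,15,20,25,30,36):
    print(xs,[f(proj("side",np.r_[o+x*xs/1e3+y*ys/1e3,z])[0]) for ys,z in ((-20,0),(20,0),(0,.01))])
```

```text
0 [array([422., 309.]), array([529., 318.]), array([475., 294.])]
10 [array([418., 328.]), array([525., 338.]), array([470., 314.])]
15 [array([415., 338.]), array([523., 348.]), array([468., 323.])]
20 [array([413., 347.]), array([520., 357.]), array([465., 333.])]
25 [array([410., 357.]), array([518., 367.]), array([463., 343.])]
30 [array([408., 367.]), array([516., 377.]), array([461., 353.])]
36 [array([405., 379.]), array([513., 389.]), array([458., 365.])]
```

Run:
```python
import cv2
s=cv2.imread("pics/side0.png"); t=cv2.imread("pics/top0.png")
cv2.imwrite("pics/skb_s.png",cv2.resize(s[275:320,285:320],None,fx=12,fy=12,interpolation=cv2.INTER_CUBIC))
```

```text
(no output)
```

View pics/skb_s.png

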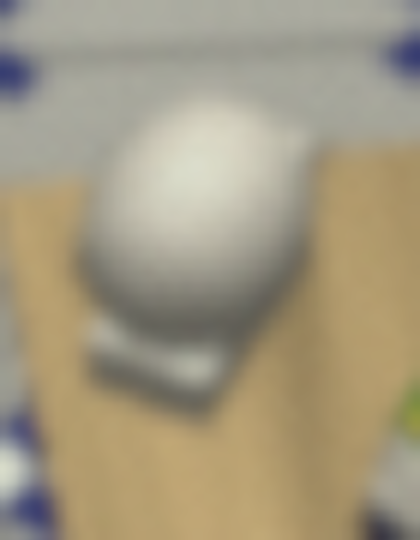

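Run:
```python
from fitc import *
import mv
t=P(CAD,(-63,-72,300)); print(t)
print(mv.rel(t,147.6))
```

```text
[0.54473418 0.09960303 0.3       ]
(array([  2.51, -35.  , -28.09]), np.float64(-158.62), np.float64(-11.02))
```

Emit:
apply_moves:
  moves:
    - [[0,0,-2],0,0]
    - [[0,0,-6],0,0]
    - [[0,0,-12],-10,0]
    - [[0,0,-18],-20,0]
    - [[0,0,-24],-30,0]
    - [[0,0,-28],-40,0]
    - [[0,0,-28],-50,0]
    - [[0,0,-28],-60,0]
    - [[0,0,-28],-70,0]
    - [[0,0,-28],-80,0]

```text
clock: 4.0
tcp_pos: [0.4528, -0.2388, 0.2981]
orientation: [-0.0, 0.823, 0.569, -0.0]
wrist_force: [0.3, 0.0, -1.6]
finger_gap: 0.0561
```

Run:
```python
from fitc import *
import mv
t=P(CAD,(-63,-72,300)); print(t); mv.st()
print(mv.rel(t,147.6))
```

```text
[0.54473418 0.09960303 0.3       ]
t 4.0 tcp [ 0.4528 -0.2388  0.2981] F [ 0.3  0.  -1.6] gap 0.0561 q [-0.642  0.179  0.034  1.425  0.    -0.281]
tool z [-0.  0. -1.] psi 69.31
(array([34.91, -3.36, -0.18]), np.float64(-78.29), np.float64(69.31))
```

Emit:
apply_moves:
  moves:
    - [[5,-0.5,-0.2],-10,0]
    - [[10,-1,-0.2],-20,0]
    - [[15,-1.5,-0.2],-30,0]
    - [[20,-2,-0.2],-40,0]
    - [[25,-2.5,-0.2],-50,0]
    - [[30,-3,-0.2],-60,0]
    - [[33,-3.2,-0.2],-70,0]
    - [[34.9,-3.4,-0.2],-78.3,0]
    - [[34.9,-3.4,-0.2],-78.3,0]
    - [[34.9,-3.4,-0.2],-78.3,0]

```text
clock: 5.25
tcp_pos: [0.5462, 0.0985, 0.3001]
orientation: [-0.0, 0.283, 0.959, -0.0]
wrist_force: [-0.9, -0.6, -2.0]
finger_gap: 0.0562
```

Run:
```python
from fitc import *
from look import *
t=P(CAD,(-63,-72,120)); st()
print(rel(t,147.6))
look("3",side=(200,90,350,250),top=(180,120,320,260))
```

```text
t 5.25 tcp [0.5462 0.0985 0.3001] F [-0.9 -0.6 -2. ] gap 0.0562 q [ 0.034  0.266  0.149  1.454 -0.    -0.964]
tool z [-0.001 -0.    -1.   ] psi 147.16
(array([ 0.17,  0.02, 18.01]), np.float64(-0.44), np.float64(147.16))
```

View pics/side3.png

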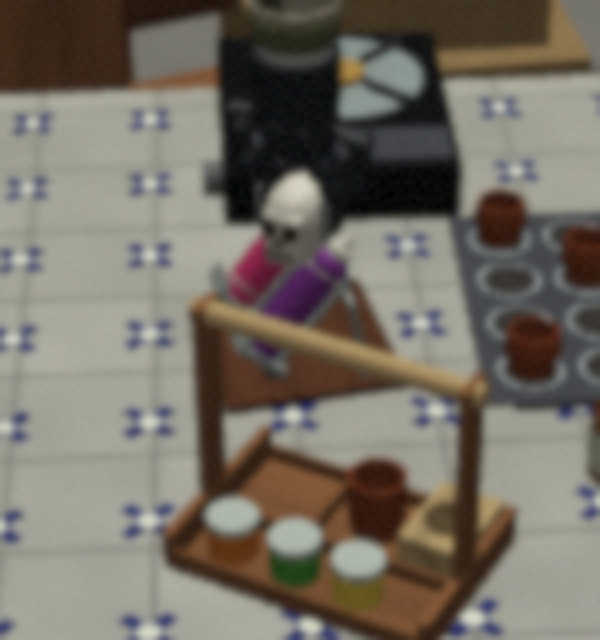

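View pics/top3.png

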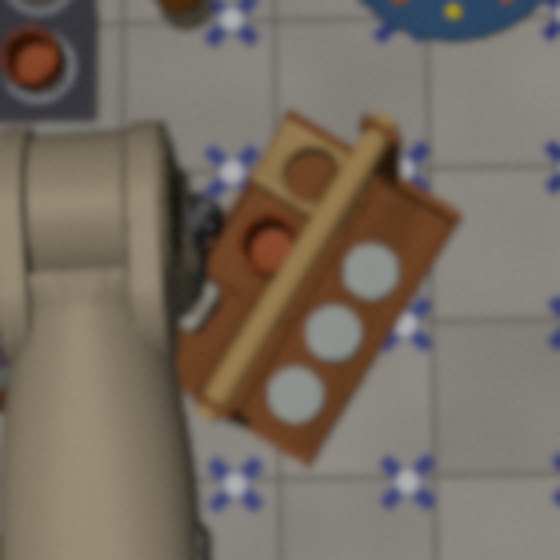

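Emit:
apply_moves:
  moves:
    - [[0.2,0,2],-0.4,0]
    - [[0.2,0,5],-0.4,0]
    - [[0.2,0,8],-0.4,0]
    - [[0.2,0,11],-0.4,0]
    - [[0.2,0,14],-0.4,0]
    - [[0.2,0,17],-0.4,0]
    - [[0.2,0,20],-0.4,0]
    - [[0.2,0,22],-0.4,0]
    - [[0.2,0,22],-0.4,0]
    - [[0.2,0,22],-0.4,0]

```text
clock: 6.6
tcp_pos: [0.5454, 0.0995, 0.0812]
orientation: [0.001, 0.279, 0.96, 0.0]
wrist_force: [1.0, -0.5, -1.9]
finger_gap: 0.056
```

Run:
```python
from fitc import *
from look import *
t=P(CAD,(-63,-72,28)); st()
print(rel(t,147.6))
look("4",side=(200,110,350,250),top=(180,120,320,260))
```

```text
t 6.6 tcp [0.5454 0.0995 0.0812] F [ 1.  -0.5 -1.9] gap 0.056 q [ 0.036  0.363 -0.266  0.941 -0.    -0.97 ]
tool z [ 0.001 -0.    -1.   ] psi 147.61
(array([ 0.07, -0.03,  5.32]), np.float64(0.01), np.float64(147.61))
```

View pics/side4.png

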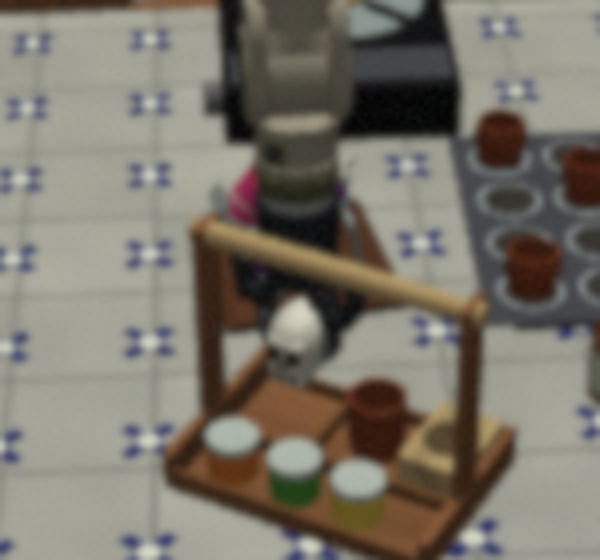

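View pics/top4.png

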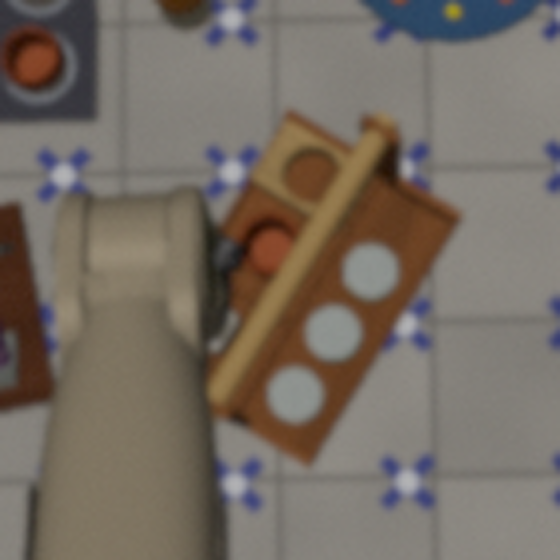

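Emit:
apply_moves:
  moves:
    - [[0,0,1],0,0]
    - [[0,0,2],0,0]
    - [[0,0,3],0,0]
    - [[0,0,4],0,0]
    - [[0,0,4.5],0,0]
    - [[0,0,4.8],0,0]
    - [[0,0,5.0],0,0]
    - [[0,0,5.2],0,0]
    - [[0,0,5.3],0,0]
    - [[0,0,5.3],0,0]

```text
clock: 7.95
tcp_pos: [0.5426, 0.0958, 0.032]
orientation: [0.0, 0.28, 0.96, -0.004]
wrist_force: [-20.9, -15.7, 44.8]
finger_gap: 0.0562
```

Run:
```python
from fitc import *
from look import *
st()
look("5",side=(200,110,350,250))
```

```text
t 7.95 tcp [0.5426 0.0958 0.032 ] F [-20.9 -15.7  44.8] gap 0.0562 q [ 0.034  0.411 -0.331  0.831 -0.009 -0.97 ]
tool z [-0.002 -0.009 -1.   ] psi 147.52
```

View pics/side5.png

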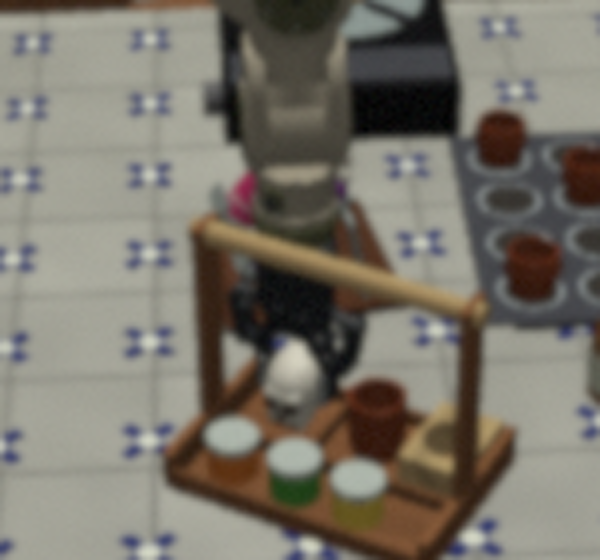

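Emit:
apply_moves:
  moves:
    - [[0,0,-1],0,0]
    - [[0,0,-2],0,0]
    - [[0,0,-2],0,0]
    - [[0,-0.65,-2],0,0]
    - [[0,-0.65,-2],0,0]
    - [[0,-0.65,-1.5],0,0]
    - [[0,-0.65,-1],0,0]
    - [[0,-0.65,-0.6],0,0]
    - [[0,-0.65,-0.4],0,0]
    - [[0,-0.65,-0.4],0,0]

```text
clock: 9.25
tcp_pos: [0.5412, 0.0946, 0.0323]
orientation: [0.0, 0.278, 0.961, -0.0]
wrist_force: [-4.2, -0.1, 6.8]
finger_gap: 0.0562
```

Run:
```python
from fitc import *
from look import *
st()
look("6",side=(200,110,350,250))
```

```text
t 9.25 tcp [0.5412 0.0946 0.0323] F [-4.2 -0.1  6.8] gap 0.0562 q [ 0.027  0.406 -0.339  0.826 -0.    -0.98 ]
tool z [ 0. -0. -1.] psi 147.69
```

View pics/side6.png

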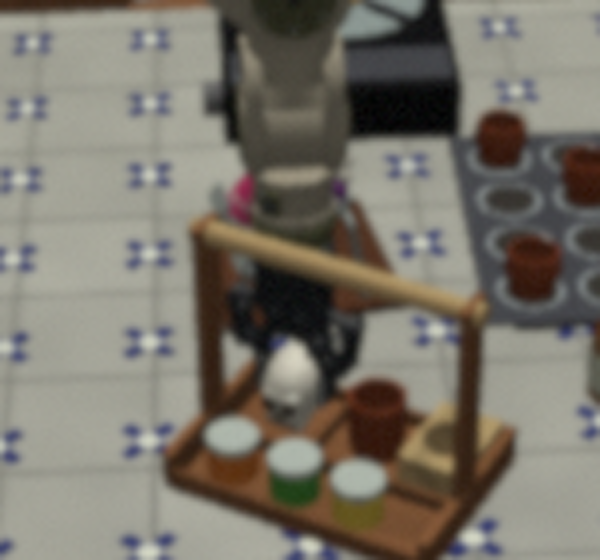

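Run:
```python
import cv2
for k in ("4","5","6"):
    s=cv2.imread(f"pics/side{k}_full.png"); cv2.imwrite(f"pics/z{k}.png",cv2.resize(s[180:235,240:300],None,fx=10,fy=10,interpolation=cv2.INTER_CUBIC))
```

```text
(no output)
```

View pics/z4.png

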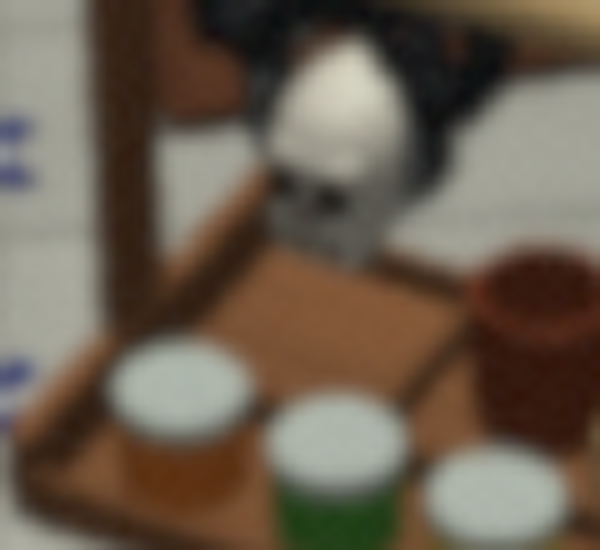

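View pics/z6.png

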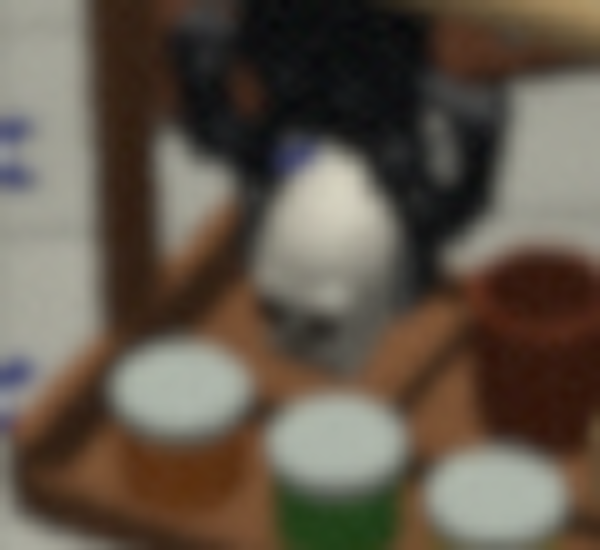

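```bash
python3 - <<'E'
from ov import *
t=cv2.imread("pics/top0.png"); s=cv2.imread("pics/side0.png")
for n,im,b in (("top",t,(208,178,258,228)),("side",s,(238,190,298,240))):
    x0,y0,x1,y1=b
    a=cv2.resize(im[y0:y1,x0:x1],None,fx=10,fy=10,interpolation=cv2.INTER_CUBIC)
    a=cv2.convertScaleAbs(a,alpha=1.6)
    c=a.copy()
    def L(pts,col):
        q=((proj(n,np.array(pts))-[x0,y0]+.5)*10-.5); cv2.polylines(c,[np.round(q).astype(int).reshape(-1,1,2)],False,col,1,cv2.LINE_AA)
    bx=lambda a0,a1,b0,b1,z:[P(CAD,m) for m in [(a0,b0,z),(a1,b0,z),(a1,b1,z),(a0,b1,z),(a0,b0,z)]]
    L(bx(-96.5,-5.5,-124,-34,8),(0,255,0)); L(bx(-96.5,-5.5,-124,-34,24),(255,255,0)); L(bx(-103,83,-135,135,24),(0,255,255)); L(bx(-103,83,-135,135,0),(0,0,255))
    cv2.imwrite(f"pics/eb_{n}.png",np.hstack([a,c])[:, :1300] if n=="top" else np.vstack([a,c])[:1000])
E
python3 - <<'E'
import cv2
for n in ("top","side"):
    a=cv2.imread(f"pics/eb_{n}.png"); print(a.shape); k=min(800/a.shape[1],600/a.shape[0]); cv2.imwrite(f"pics/eb2_{n}.png",cv2.resize(a,None,fx=k,fy=k,interpolation=cv2.INTER_AREA))
E
```

```text
(500, 1000, 3)
(1000, 600, 3)
```

View pics/eb2_top.png

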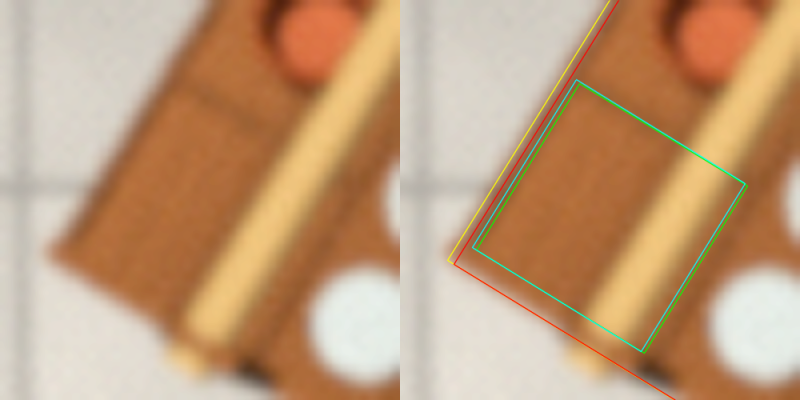

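View pics/eb2_side.png

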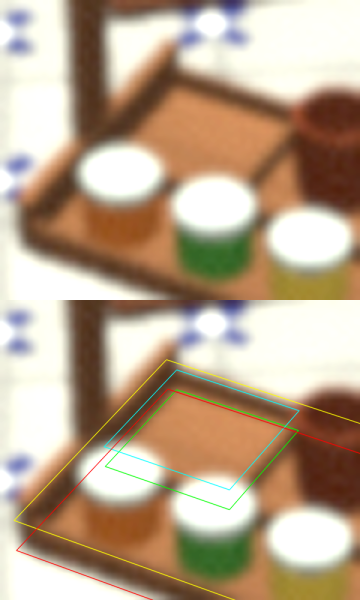

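Run:
```python
from h import *
from scipy.spatial.transform import Rotation as R
# bold: pose flat, origin under tool axis shift; tool y = front dir angle 57.7 ; face = -tool y
for k,(tx,ty,tz),und in (("z4",(.5454,.0995,.0812),.0617),("z6 floor8",(.5412,.0946,.0323),.008),("z6 slip0",(.5412,.0946,.0323),.0128)):
    a=np.radians(57.65); xs=np.array([np.cos(a),np.sin(a)]); ys=np.array([-xs[1],xs[0]])
    f=lambda p:((p-[240,180]+.5)*10).round(0)
    print(k)
    th=np.linspace(0,2*np.pi,60); ph=np.linspace(0,np.pi,30)
    E=np.array([[36.5*np.sin(p)*np.cos(t),28.5*np.sin(p)*np.sin(t),40+29*np.cos(p)] for t in th for p in ph])/1e3
    for pit in (-10,0,10):
        Rm=R.from_euler("y",pit,degrees=True).as_matrix(); c=np.array([0,0,.043])
        def W(m): 
            m=Rm@(np.array(m)-c)+c; return np.r_[np.array([tx,ty])+m[0]*xs+m[1]*ys,und+m[2]]
        e=np.array([f(proj("side",W(m))[0]) for m in E])
        print("pitch",pit,"chinL",f(proj("side",W((-.036,-.018,0)))[0]),"chinR",f(proj("side",W((-.036,.018,0)))[0]),"ellipsoid bbox",e.min(0),e.max(0))
```

```text
z4
pitch -10 chinL [355. 289.] chinR [271. 261.] ellipsoid bbox [267.  50.] [431. 224.]
pitch 0 chinL [344. 289.] chinR [260. 261.] ellipsoid bbox [266.  54.] [430. 222.]
pitch 10 chinL [335. 284.] chinR [250. 256.] ellipsoid bbox [265.  57.] [429. 219.]
z6 floor8
pitch -10 chinL [346. 410.] chinR [263. 382.] ellipsoid bbox [259. 174.] [421. 346.]
pitch 0 chinL [335. 410.] chinR [252. 382.] ellipsoid bbox [258. 178.] [420. 344.]
pitch 10 chinL [326. 406.] chinR [243. 377.] ellipsoid bbox [257. 181.] [419. 342.]
z6 slip0
pitch -10 chinL [346. 400.] chinR [263. 372.] ellipsoid bbox [259. 164.] [421. 336.]
pitch 0 chinL [335. 400.] chinR [252. 372.] ellipsoid bbox [258. 168.] [420. 334.]
pitch 10 chinL [326. 396.] chinR [242. 368.] ellipsoid bbox [257. 171.] [419. 332.]
```

```bash
cat > sko.py <<'E'
from h import *
from scipy.spatial.transform import Rotation as R
th=np.linspace(0,2*np.pi,72); ph=np.linspace(0,np.pi,36)
E=np.array([[36.5*np.sin(p)*np.cos(t),28.5*np.sin(p)*np.sin(t),40+29*np.cos(p)] for t in th for p in ph])/1e3
def sko(png,n,box,k,tcp,und,ang,pit,out,dx=0,alpha=1.5):
    x0,y0,x1,y1=box; im=cv2.imread(png)
    a=cv2.convertScaleAbs(cv2.resize(im[y0:y1,x0:x1],None,fx=k,fy=k,interpolation=cv2.INTER_CUBIC),alpha=alpha); c=a.copy()
    A=np.radians(ang); xs=np.array([np.cos(A),np.sin(A)]); ys=np.array([-xs[1],xs[0]])
    Rm=R.from_euler("y",pit,degrees=True).as_matrix(); cc=np.array([0,0,.043])
    def W(m):
        m=Rm@(np.array(m)-cc)+cc; return np.r_[np.array(tcp[:2])+(m[0]+dx)*xs+m[1]*ys,und+m[2]]
    f=lambda M:np.round((proj(n,np.array([W(m) for m in M]))-[x0,y0]+.5)*k-.5).astype(np.int32).reshape(-1,1,2)
    cv2.polylines(c,[cv2.convexHull(f(E))],True,(0,255,255),1,cv2.LINE_AA)
    cv2.polylines(c,[f(np.array([(-36,-20,0),(-36,20,0),(29,20,0),(29,-20,0)])/1e3)],True,(0,255,0),1,cv2.LINE_AA)
    cv2.polylines(c,[f(np.array([(-36,-20,0),(-36,-20,12),(-36,20,12),(-36,20,0)])/1e3)],True,(255,0,255),1,cv2.LINE_AA)
    cv2.imwrite(out,np.hstack([a,c]))
E
python3 - <<'E'
from sko import *
sko("pics/side4_full.png","side",(255,175,295,215),10,(.5454,.0995),.0617,57.6,0,"pics/sk4.png")
sko("pics/side0.png","side",(232,250,272,290),10,(.453,-.2405),0,-101,0,"pics/sk0m.png")
sko("pics/side2_full.png","side",(232,250,272,290),10,(.4535,-.2395),0,-101,0,"pics/sk2m.png")
E
```

```text
(no output)
```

View pics/sk4.png

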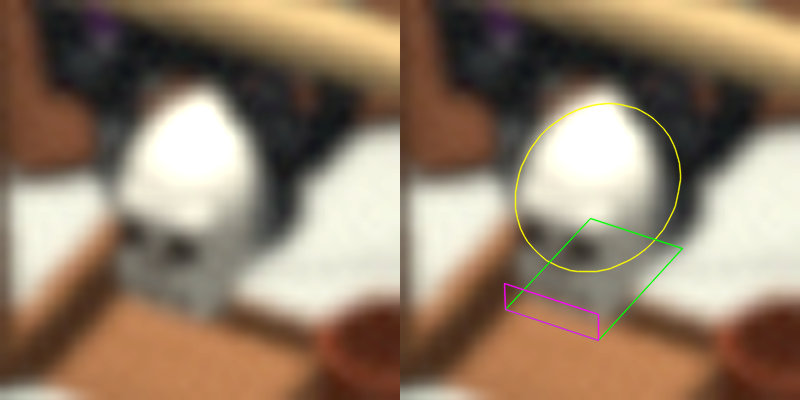

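View pics/sk2m.png

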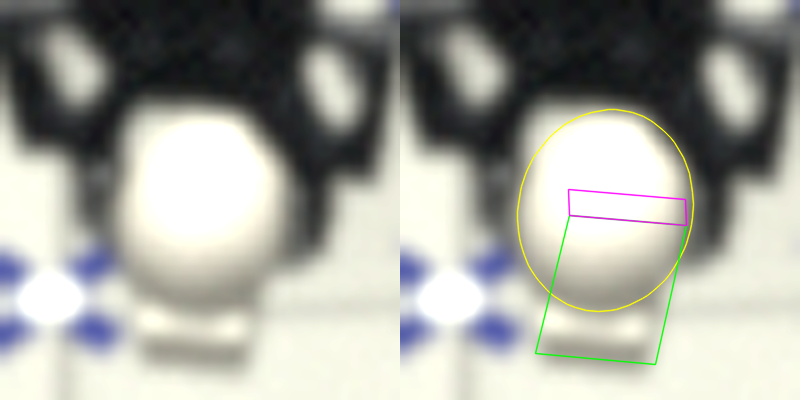

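Run:
```python
from sko import *
sko("pics/side6_full.png","side",(255,185,295,225),10,(.5412,.0946),.008,57.7,0,"pics/sk6.png")
sko("pics/side6_full.png","side",(255,185,295,225),10,(.5412,.0946),.018,57.7,0,"pics/sk6b.png")
```

```text
(no output)
```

View pics/sk6.png

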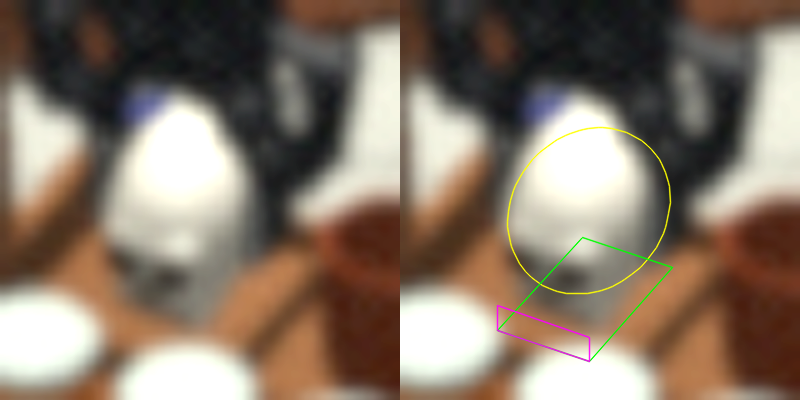

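View pics/sk6b.png

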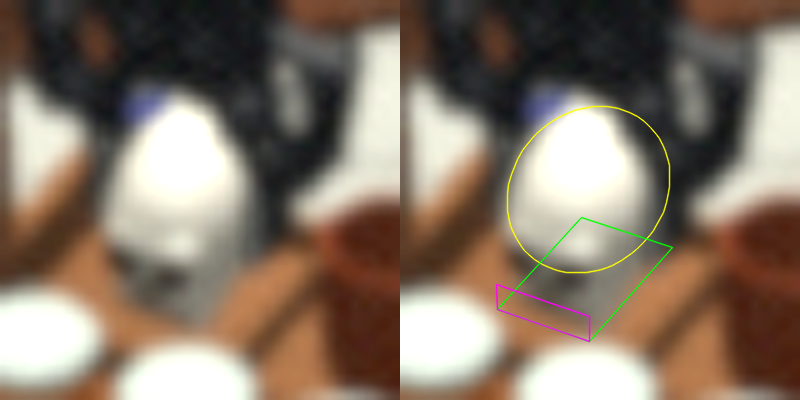

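Emit:
apply_moves:
  moves:
    - [[0,0,-1.5],0,0]
    - [[0,0,-3.5],0,0]
    - [[0,0,-5],0,0]
    - [[0,0,-5],0,0]
    - [[0,3,-5],0,0]
    - [[0,6,-5],0,0]
    - [[0,9,-5],0,0]
    - [[0,10.3,-5],0,0]
    - [[0,10.3,-5],0,0]
    - [[0,10.3,-4],0,0]

```text
clock: 10.55
tcp_pos: [0.5964, 0.1808, 0.0713]
orientation: [0.0, 0.279, 0.96, -0.0]
wrist_force: [0.0, -0.9, -2.0]
finger_gap: 0.0559
```

Run:
```python
from look import *
st()
look("7",side=(220,130,320,230),k=6)
```

```text
t 10.55 tcp [0.5964 0.1808 0.0713] F [ 0.  -0.9 -2. ] gap 0.0559 q [ 0.166  0.492 -0.089  0.99  -0.    -0.84 ]
tool z [ 0.001 -0.    -1.   ] psi 147.65
```

View pics/side7.png

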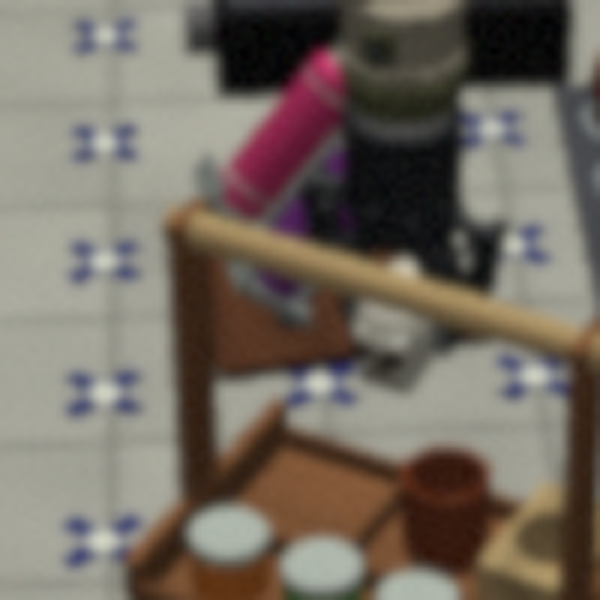

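Emit:
apply_moves:
  moves:
    - [[0,0,1.5],0,0]
    - [[0,0,3],0,0]
    - [[0,0,3.8],0,0]
    - [[0,0,4.1],0,0]
    - [[0,0,4.4],0,0]
    - [[0,0,4.6],0,0]
    - [[0,0,4.8],0,0]
    - [[0,0,5.0],0,0]
    - [[0,0,5.1],0,0]
    - [[0,0,5.1],0,0]

```text
clock: 11.85
tcp_pos: [0.598, 0.1833, 0.0229]
orientation: [0.002, 0.278, 0.961, 0.002]
wrist_force: [-2.2, 3.9, 10.5]
finger_gap: 0.0562
```

Run:
```python
from look import *
st()
look("8",side=(220,130,320,230),k=6)
```

```text
t 11.85 tcp [0.598  0.1833 0.0229] F [-2.2  3.9 10.5] gap 0.0562 q [ 0.168  0.537 -0.145  0.884  0.002 -0.84 ]
tool z [ 0.004  0.003 -1.   ] psi 147.73
```

View pics/side8.png

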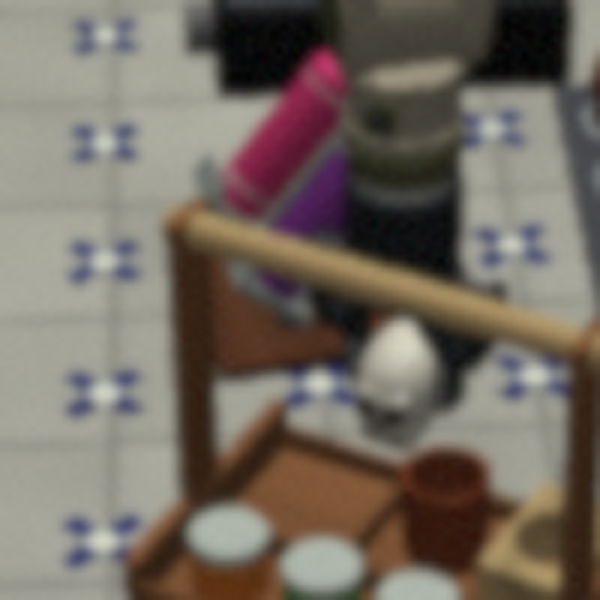

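Emit:
apply_moves:
  moves:
    - [[0,0,0.1],0,0]
    - [[0,0,0.2],0,0]
    - [[0,0,0.3],0,0]
    - [[0,0,0.4],0,0]
    - [[0,0,0.5],0,0]
    - [[0,0,0.6],0,0]
    - [[0,0,0.7],0,0]
    - [[0,0,0.7],0,0]
    - [[0,0,0.7],0,0]
    - [[0,0,0.7],0,0]

```text
clock: 13.15
tcp_pos: [0.6011, 0.1864, 0.0189]
orientation: [0.004, 0.277, 0.961, 0.006]
wrist_force: [-1.8, 12.8, 18.4]
finger_gap: 0.0564
```

Run:
```python
from look import *
st()
look("9",side=(220,130,320,230),k=6)
```

```text
t 13.15 tcp [0.6011 0.1864 0.0189] F [-1.8 12.8 18.4] gap 0.0564 q [ 0.17   0.542 -0.149  0.868  0.007 -0.84 ]
tool z [ 0.011  0.009 -1.   ] psi 147.84
```

View pics/side9.png

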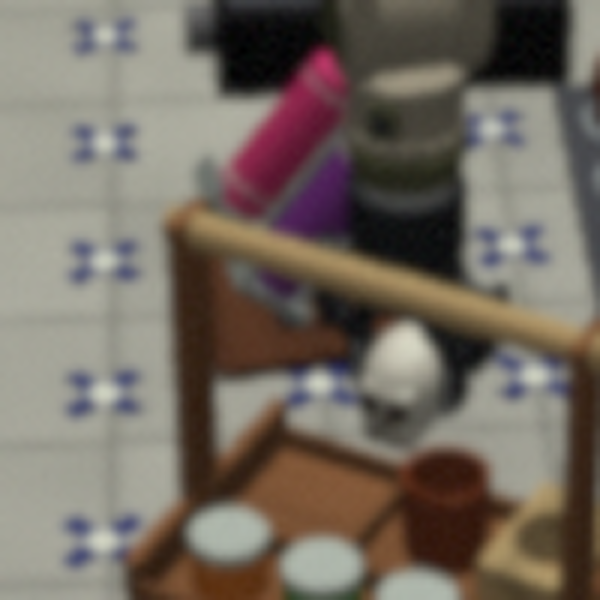

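Emit:
apply_moves:
  moves:
    - [[0,0.4,-0.2],0,0]
    - [[0,0.5,-0.4],0,0]
    - [[0,0.5,-0.4],0,0.75]
    - [[0,0.5,-0.4],0,0.85]
    - [[0,0.5,-0.4],0,0.95]
    - [[0,0.5,-0.4],0,1]
    - [[0,0.5,-0.4],0,1]
    - [[0,0.5,-4],0,1]
    - [[0,0.5,-8],0,1]
    - [[0,0.5,-10],0,1]

```text
clock: 14.45
tcp_pos: [0.6003, 0.1859, 0.1158]
orientation: [0.001, 0.278, 0.96, 0.001]
wrist_force: [-0.2, -0.6, -0.5]
finger_gap: 0.0855
```

Run:
```python
from look import *
st()
look("10",side=(220,130,320,230),top=(180,120,280,220),k=6)
```

```text
t 14.45 tcp [0.6003 0.1859 0.1158] F [-0.2 -0.6 -0.5] gap 0.0855 q [ 0.173  0.466 -0.014  1.087 -0.    -0.834]
tool z [ 0.003  0.    -1.   ] psi 147.67
```

View pics/side10.png

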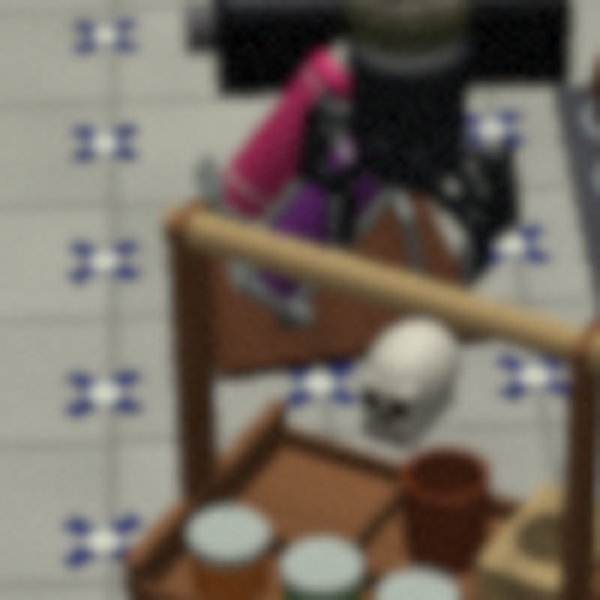

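View pics/top10.png

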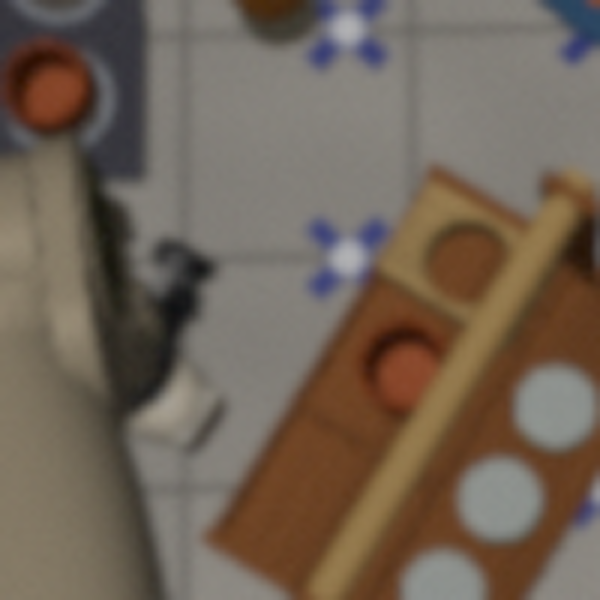

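Run:
```python
from sko import *
sko("pics/side10_full.png","side",(270,175,310,215),10,(.6011,.1864),0,57.7,0,"pics/sk10.png")
sko("pics/top10_full.png","top",(195,170,235,210),10,(.6011,.1864),0,57.7,0,"pics/sk10t.png")
```

```text
(no output)
```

View pics/sk10.png

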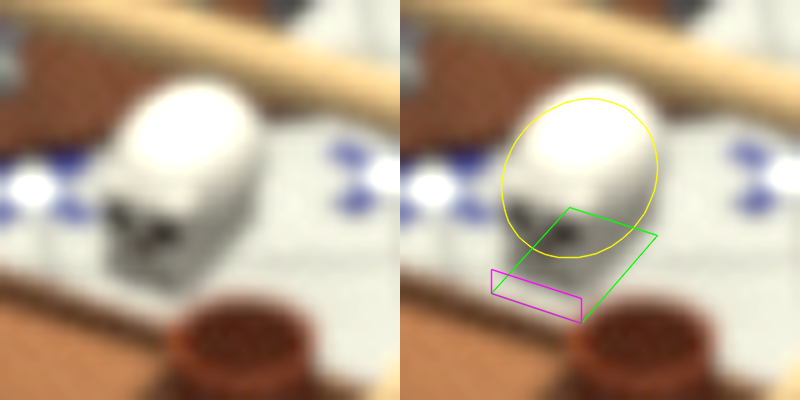

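View pics/sk10t.png

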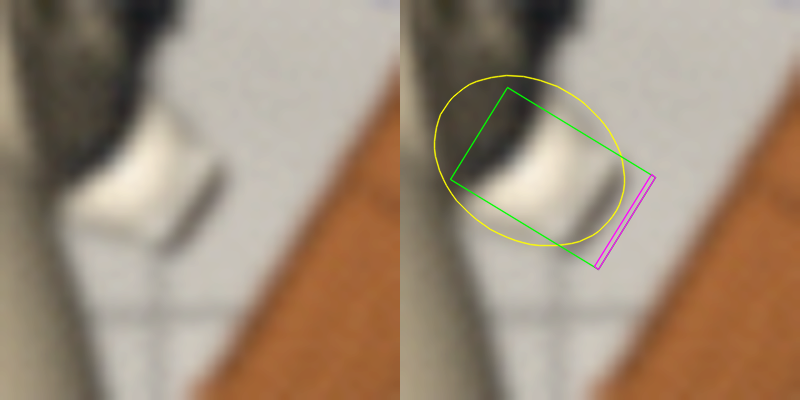

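```bash
python3 mv.py .6062 .1944 .0175 147.6
```

```text
t 14.55 tcp [0.601  0.1861 0.1163] F [ 0.1  0.1 -0.4] gap 0.0852 q [ 0.173  0.465 -0.014  1.086 -0.    -0.834]
tool z [ 0.005  0.001 -1.   ] psi 147.67
(array([0.05, 0.94, 9.88]), np.float64(0.07), np.float64(147.67))
```

Emit:
apply_moves:
  moves:
    - [[0,0.9,1],0,1]
    - [[0,0.9,3],0,1]
    - [[0,0.9,5.5],0,1]
    - [[0,0.9,8],0,1]
    - [[0,0.9,9.5],0,1]
    - [[0,0.9,9.9],0,1]
    - [[0,0.9,9.9],0,1]
    - [[0,0.9,9.9],0,0]
    - [[0,0.9,9.9],0,0]
    - [[0,0.9,9.9],0,0]
  squeeze: 40

```text
clock: 15.8
tcp_pos: [0.6047, 0.1936, 0.0157]
orientation: [0.001, 0.278, 0.96, 0.001]
wrist_force: [-1.2, 0.4, 5.7]
finger_gap: 0.0561
```

Emit:
apply_moves:
  moves:
    - [[0,0,0],0,0]
    - [[0,0,0],0,0]
    - [[0,0,-2],0,0]
    - [[0,0,-4],0,0]
    - [[0,0,-6],0,0]
    - [[0,0,-6],0,0]
    - [[0,0,-6],0,0]
    - [[0,0,-6],0,0]
    - [[0,0,-6],0,0]
    - [[0,0,-6],0,0]

```text
clock: 17.05
tcp_pos: [0.6037, 0.1933, 0.0738]
orientation: [-0.0, 0.278, 0.96, -0.0]
wrist_force: [-0.4, -0.0, -2.5]
finger_gap: 0.0566
```

Run:
```python
from look import *
st()
look("11",side=(220,130,320,230),top=(180,120,280,220),k=6)
import sys; sys.argv=['x']
from sko import *
p=env.get_state()["tcp_pos"]
sko("pics/side11_full.png","side",(270,155,310,195),10,p,p[2]-.0185,57.7,0,"pics/sk11.png")
```

```text
t 17.05 tcp [0.6037 0.1933 0.0738] F [-0.4 -0.  -2.5] gap 0.0566 q [ 0.183  0.51  -0.053  1.009 -0.    -0.823]
tool z [-0.001 -0.    -1.   ] psi 147.67
```

View pics/side11.png

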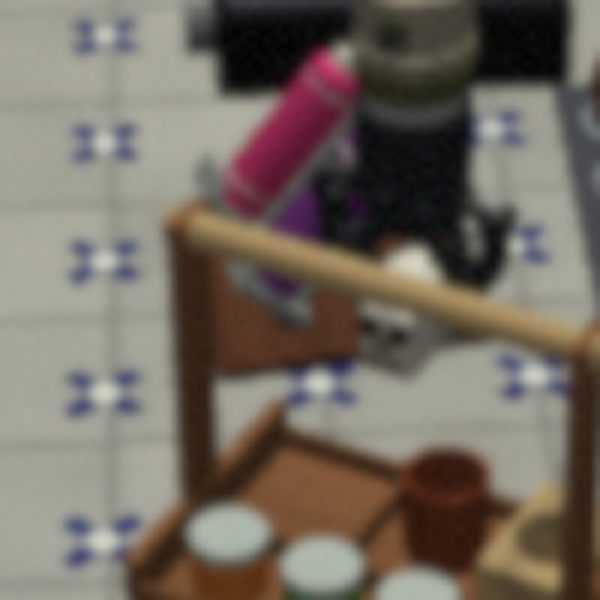

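View pics/sk11.png

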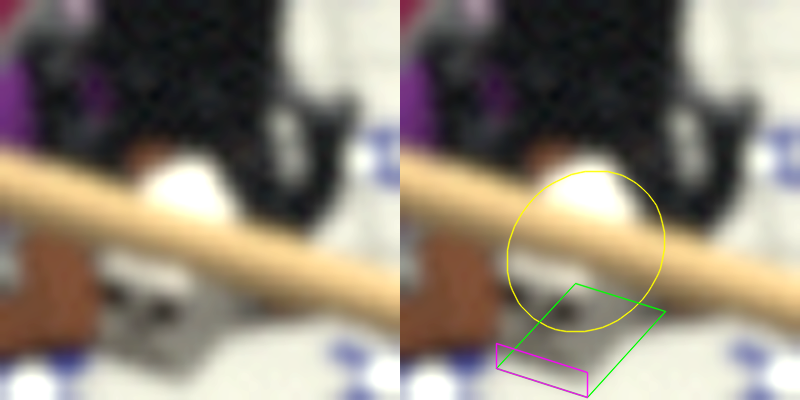

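View pics/top11.png

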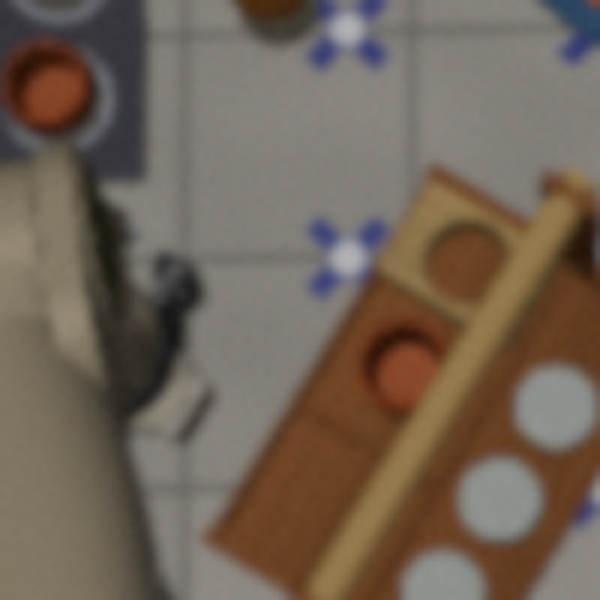

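Run:
```python
from h import *
a=proj("side",[.6062,.1944,.0])[0];b=proj("side",[.6052,.1941,.058])[0]; print(a,b,b-a)
# chin right corner position candidates at z=0 and table plane
for p in ((289,204.7),(281,202.9)): print(onz("side",p,0))
print(onz("side",(288.5,192.8),.056),onz("side",(280.5,189.7),.056))
# top: chin edge from sk10t: (225,175),(175,245) bottom at z~0..; 
for q in ((225,170),(175,248)): print(onz("top",(195+q[0]/10-.45,170+q[1]/10-.45),.0))
```

```text
[288.56697199 199.22402966] [288.39857718 187.41003098] [ -0.16839481 -11.81399869]
[0.6052272  0.15852992 0.        ]
[0.5746277  0.17231831 0.        ]
[0.60315467 0.16117937 0.056     ] [0.57358514 0.18371697 0.056     ]
[0.60175401 0.15638315 0.        ]
[0.5730053  0.17513669 0.        ]
```

Run:
```python
from fitc import *
import mv
mv.st(); print(mv.rel(P(CAD,(-57,-69,73)),147.6))
```

```text
t 17.15 tcp [0.6038 0.1933 0.0741] F [-0.4  0.5 -2.3] gap 0.0561 q [ 0.183  0.509 -0.052  1.009 -0.    -0.823]
tool z [-0. -0. -1.] psi 147.67
(array([ -0.32, -11.68,   0.11]), np.float64(0.07), np.float64(147.67))
```

Emit:
apply_moves:
  moves:
    - [[-0.1,-3,0],0,0]
    - [[-0.2,-6,0],0,0]
    - [[-0.3,-9,0],0,0]
    - [[-0.3,-11,0],0,0]
    - [[-0.3,-11.7,0],0,0]
    - [[-0.3,-11.7,0],0,0]
    - [[-0.3,-11.7,1],0,0]
    - [[-0.3,-11.7,2],0,0]
    - [[-0.3,-11.7,3],0,0]
    - [[-0.3,-11.7,3],0,0]

```text
clock: 18.4
tcp_pos: [0.5428, 0.0931, 0.0427]
orientation: [-0.001, 0.278, 0.961, -0.0]
wrist_force: [-0.8, -0.9, -2.5]
finger_gap: 0.0563
```

Run:
```python
from look import *
from fitc import *
st()
print(rel(P(CAD,(-57,-69,25)),147.6))
look("12",side=(220,130,320,230),top=(180,120,280,220),k=6)
```

```text
t 18.4 tcp [0.5428 0.0931 0.0427] F [-0.8 -0.9 -2.5] gap 0.0563 q [ 0.024  0.398 -0.32   0.855 -0.    -0.983]
tool z [-0.003 -0.    -1.   ] psi 147.7
(array([-0.12,  0.06,  1.77]), np.float64(0.1), np.float64(147.7))
```

View pics/side12.png

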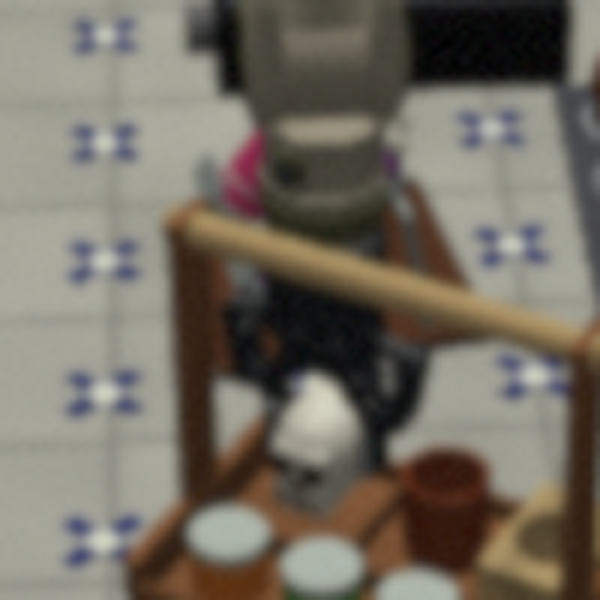

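Emit:
apply_moves:
  moves:
    - [[-0.1,0,0.3],0,0]
    - [[-0.1,0,0.6],0,0]
    - [[-0.1,0,0.9],0,0]
    - [[-0.1,0,1.2],0,0]
    - [[-0.1,0,1.4],0,0]
    - [[-0.1,0,1.5],0,0]
    - [[-0.1,0,1.6],0,0]
    - [[-0.1,0,1.7],0,0]
    - [[-0.1,0,1.7],0,0]
    - [[-0.1,0,1.7],0,0]

```text
clock: 19.75
tcp_pos: [0.5448, 0.0923, 0.0273]
orientation: [0.0, 0.278, 0.96, -0.0]
wrist_force: [0.0, -0.7, -1.7]
finger_gap: 0.0562
```

Run:
```python
from look import *
from fitc import *
st()
print(rel(P(CAD,(-57,-69,25)),147.6))
look("13",side=(220,130,320,230),k=6)
```

```text
t 19.75 tcp [0.5448 0.0923 0.0273] F [ 0.  -0.7 -1.7] gap 0.0562 q [ 0.023  0.416 -0.336  0.818 -0.    -0.984]
tool z [ 0. -0. -1.] psi 147.67
(array([0.09, 0.01, 0.23]), np.float64(0.07), np.float64(147.67))
```

View pics/side13.png

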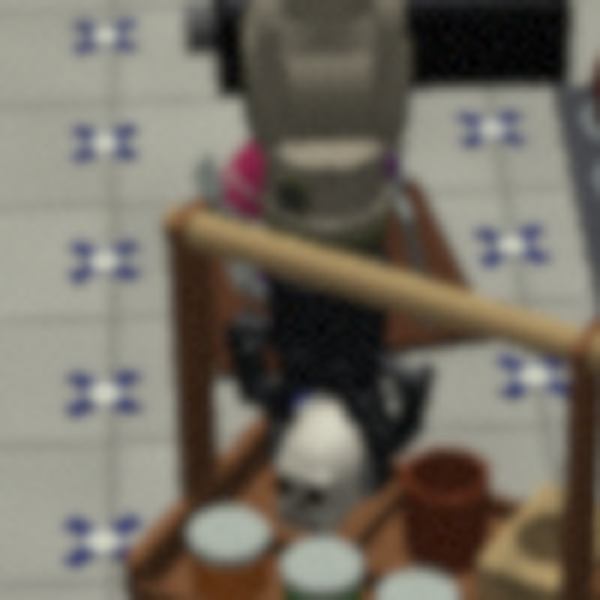

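Emit:
apply_moves:
  moves:
    - [[0,0,0.1],0,0]
    - [[0,0,0.15],0,0]
    - [[0,0,0.2],0,0]
    - [[0,0,0.25],0,0]
    - [[0,0,0.3],0,0]
    - [[0,0,0.35],0,0]
    - [[0,0,0.4],0,0]
    - [[0,0,0.4],0,0]
    - [[0,0,0.4],0,0]
    - [[0,0,0.4],0,0]

```text
clock: 21.05
tcp_pos: [0.5447, 0.0923, 0.0237]
orientation: [0.0, 0.278, 0.96, 0.0]
wrist_force: [-2.2, -0.5, 5.5]
finger_gap: 0.0563
```

Emit:
apply_moves:
  moves:
    - [[0,0,-0.05],0,0.69]
    - [[0,0,-0.05],0,0.72]
    - [[0,0,-0.05],0,0.78]
    - [[0,0,-0.05],0,0.78]
    - [[0,0,-0.05],0,0.78]
    - [[0,0,-1],0,0.78]
    - [[0,0,-3],0,0.78]
    - [[0,0,-6],0,0.78]
    - [[0,0,-9],0,0.78]
    - [[0,0,-12],0,0.78]

```text
clock: 22.3
tcp_pos: [0.5447, 0.0924, 0.145]
orientation: [0.0, 0.278, 0.96, 0.0]
wrist_force: [-0.1, -0.7, 0.0]
finger_gap: 0.0662
```

Run:
```python
from look import *
from fitc import *
st()
look("14",side=(220,130,320,230),top=(180,120,280,220),k=6)
```

```text
t 22.3 tcp [0.5447 0.0924 0.145 ] F [-0.1 -0.7  0. ] gap 0.0662 q [ 0.023  0.31  -0.174  1.086 -0.    -0.984]
tool z [ 0.001 -0.    -1.   ] psi 147.67
```

View pics/side14.png

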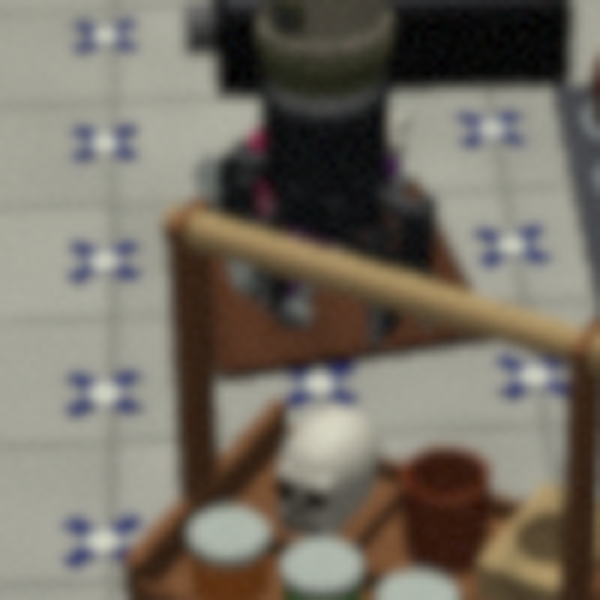

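View pics/top14.png

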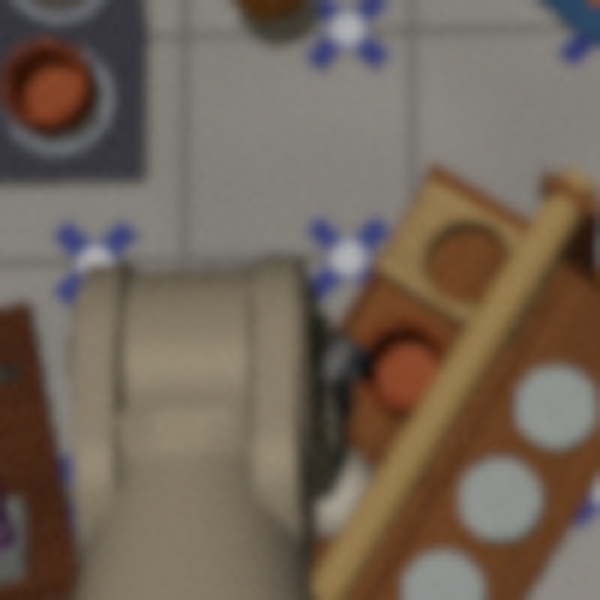

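```bash
sed -i 's/^RK=.*/RK=[.5503,.3582,np.radians(10.7)]/' rk.py
python3 - <<'E'
from rk import *
import mv
t=PR((19.3,-50,200)); print(t); print(mv.rel(t,100.8))
E
```

```text
[0.57854776 0.31265273 0.2       ]
(array([ 9.09, 20.3 , -5.21]), np.float64(46.88), np.float64(147.68))
```

Emit:
apply_moves:
  moves:
    - [[0,0,-3],0,1]
    - [[1.5,3,-6],8,1]
    - [[3,7,-7],16,1]
    - [[4.5,10,-7],24,1]
    - [[6,13,-7],32,1]
    - [[7.5,17,-6],40,1]
    - [[9.1,20.3,-5.3],46.9,1]
    - [[9.1,20.3,-5.3],46.9,1]
    - [[9.1,20.3,-5.3],46.9,1]
    - [[9.1,20.3,-5.3],46.9,1]
  squeeze: 20

```text
clock: 23.65
tcp_pos: [0.5764, 0.3115, 0.1966]
orientation: [0.0, 0.638, 0.77, -0.0]
wrist_force: [0.6, 0.8, -0.0]
finger_gap: 0.0855
```

Run:
```python
from look import *
from rk import *
st()
print(rel(PR((19.3,-50,98)),100.7))
look("15",side=(220,70,330,210),top=(130,140,230,240),k=5)
p=env.get_state()["tcp_pos"]; print(proj("side",p),proj("top",p))
```

```text
t 23.65 tcp [0.5764 0.3115 0.1966] F [ 0.6  0.8 -0. ] gap 0.0855 q [ 0.373  0.483  0.214  1.302 -0.     0.186]
tool z [ 0. -0. -1.] psi 100.73
(array([0.08, 0.23, 9.86]), np.float64(0.03), np.float64(100.73))
[[279.09221926 141.48590824]] [[163.49161142 188.03799003]]
```

View pics/side15.png

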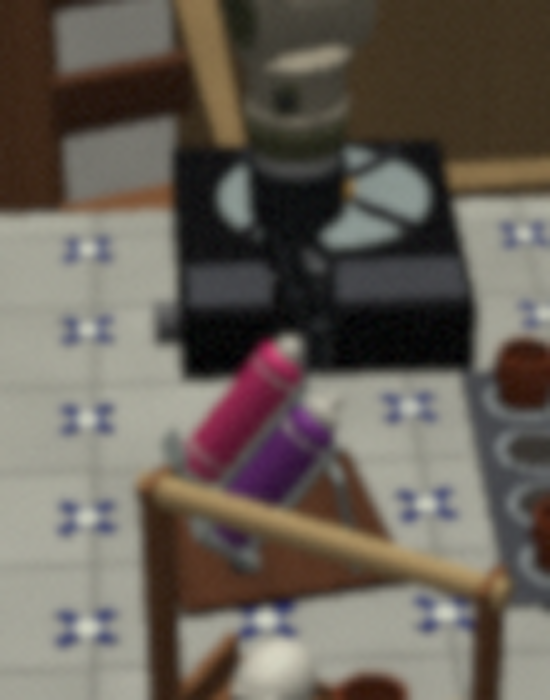

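View pics/top15.png

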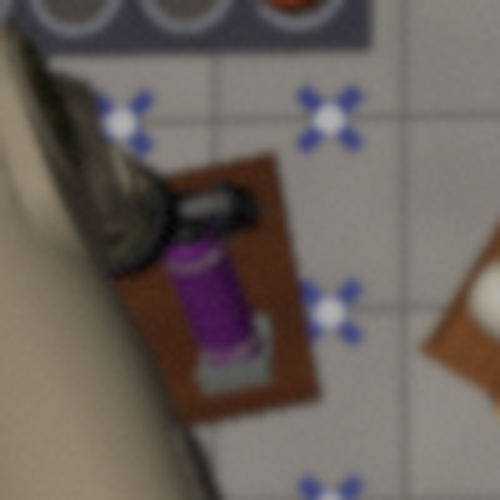

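Run:
```python
from rk import *
rt=lambda x,y:(128+x/8-.45,165+y/8-.45)
f=lambda p:((p-[128,165]+.5)*8)
c,s=np.cos(RK[2]),np.sin(RK[2])
for q,z in (((325,200),.122),((350,270),.095),((372,330),.07),((380,355),.06)):
    w=onz("top",rt(*q),z); d=w[:2]-np.array(RK[:2]); print(q,"rack x,y mm",(c*d[0]+s*d[1])*1e3,(-s*d[0]+c*d[1])*1e3)
for sl in (0,50,100,150): print(sl,f(proj("top",np.array(PR((-45+sl*np.sin(.698),-50,45+sl*np.cos(.698)))))[0]))
```

```text
(325, 200) rack x,y mm 20.538607161888564 -50.378754234100626
(350, 270) rack x,y mm -8.087158517192352 -50.302640324888706
(372, 330) rack x,y mm -33.15469466484099 -50.204236194494534
(380, 355) rack x,y mm -43.74967012352795 -49.74744040729244
0 [388.33315423 360.35651227]
50 [357.35184186 283.4848646 ]
100 [325.27604061 203.51752407]
150 [292.0677082  120.30960912]
```

Run:
```python
import cv2,numpy as np
from h import *
# purple mask axis in side & top
for n in ("top","side"):
    im=cv2.imread(f"pics/{n}0.png"); hsv=cv2.cvtColor(im,cv2.COLOR_BGR2HSV)
    m=((hsv[...,0]>128)&(hsv[...,0]<152)&(hsv[...,1]>110)).astype(np.uint8)
    box=(160,175,195,220) if n=="top" else (262,145,292,185)
    k=np.zeros_like(m); k[box[1]:box[3],box[0]:box[2]]=1; m&=k
    ys,xs=np.nonzero(m); print(n,len(xs),xs.mean(),ys.mean(),xs.min(),xs.max(),ys.min(),ys.max())
    l=cv2.fitLine(np.stack([xs,ys],1).astype(np.float32),cv2.DIST_L2,0,.01,.01).ravel(); print(l, cv2.minAreaRect(np.stack([xs,ys],1).astype(np.float32)))
```

```text
top 208 171.7596153846154 198.70192307692307 162 179 185 209
[  0.38071632   0.92469186 171.75961    198.70192   ] ((171.26809692382812, 197.61798095703125), (24.646345138549805, 10.510941505432129), 68.74949645996094)
side 132 275.1818181818182 162.31060606060606 266 284 152 177
[  0.67710346  -0.7358878  275.18182    162.31061   ] ((273.1229248046875, 164.85244750976562), (8.706507682800293, 27.784006118774414), 39.80556869506836)
```

Emit:
apply_moves:
  moves:
    - [[0.1,0.2,1],0,1]
    - [[0.1,0.2,3],0,1]
    - [[0.1,0.2,5],0,1]
    - [[0.1,0.2,7],0,1]
    - [[0.1,0.2,8.5],0,1]
    - [[0.1,0.2,9.3],0,1]
    - [[0.1,0.2,9.7],0,1]
    - [[0.1,0.2,9.7],0,1]
    - [[0.1,0.2,9.7],0,1]
    - [[0.1,0.2,9.7],0,1]

```text
clock: 25.0
tcp_pos: [0.5785, 0.3141, 0.0999]
orientation: [0.0, 0.638, 0.77, 0.0]
wrist_force: [0.2, -0.8, -0.7]
finger_gap: 0.0854
```

Run:
```python
from look import *
from rk import *
st()
print(rel(PR((19.3,-50,98)),100.7))
look("16",side=(230,100,320,190),top=(130,140,230,240),k=6)
```

```text
t 25.0 tcp [0.5785 0.3141 0.0999] F [ 0.2 -0.8 -0.7] gap 0.0854 q [ 0.376  0.534  0.056  1.092 -0.     0.187]
tool z [ 0.001  0.    -1.   ] psi 100.78
(array([-0.14, -0.02,  0.19]), np.float64(0.08), np.float64(100.78))
```

View pics/side16.png

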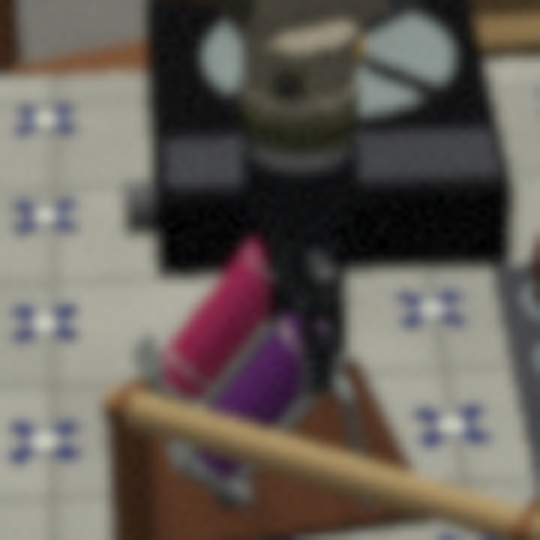

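View pics/top16.png

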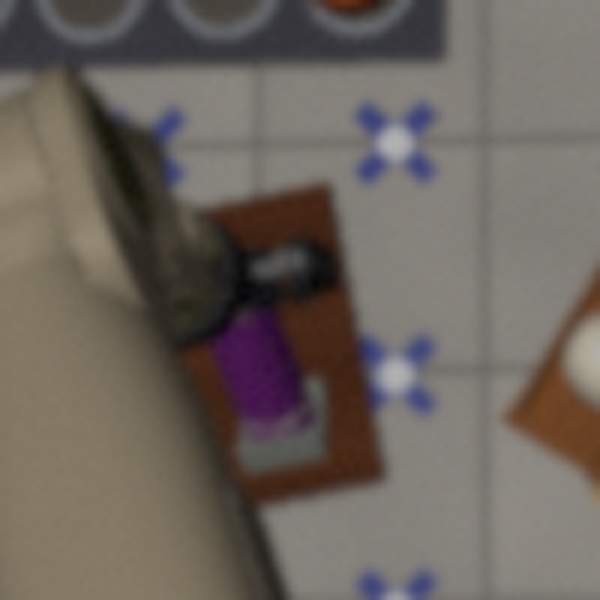

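Emit:
apply_moves:
  moves:
    - [[-0.1,0.15,-0.2],0,1]
    - [[-0.1,0.3,-0.4],0,1]
    - [[-0.1,0.3,-0.4],0,1]
    - [[-0.1,0.3,-0.4],0,0]
    - [[-0.1,0.3,-0.4],0,0]
    - [[-0.1,0.3,-0.4],0,0]
    - [[-0.1,0.3,-0.4],0,0]
    - [[-0.1,0.3,-0.4],0,0]
    - [[-0.1,0.3,-0.4],0,0]
    - [[-0.1,0.3,-0.4],0,0]
  squeeze: 20

```text
clock: 26.35
tcp_pos: [0.5817, 0.3109, 0.1039]
orientation: [0.002, 0.638, 0.77, -0.002]
wrist_force: [0.1, -8.8, 4.3]
finger_gap: 0.0436
```

```bash
python3 mv.py
```

```text
t 26.35 tcp [0.5817 0.3109 0.1039] F [ 0.1 -8.8  4.3] gap 0.0436 q [ 0.371  0.535  0.069  1.105 -0.005  0.185]
tool z [ 0.001 -0.005 -1.   ] psi 100.68
```

Emit:
apply_moves:
  moves:
    - [[0,0.13,-0.15],0,0]
    - [[0,0.26,-0.31],0,0]
    - [[0,0.26,-0.31],0,0]
    - [[0,-0.02,-0.64],0,0]
    - [[0,-0.29,-0.97],0,0]
    - [[0,-0.6,-1.28],0,0]
    - [[0,-0.9,-1.6],0,0]
    - [[0,-1.57,-2.15],0,0]
    - [[0,-2.27,-2.65],0,0]
    - [[0,-2.27,-2.65],0,0]

```text
clock: 27.6
tcp_pos: [0.5589, 0.3094, 0.1308]
orientation: [0.0, 0.638, 0.77, 0.001]
wrist_force: [1.7, 0.3, -2.4]
finger_gap: 0.0435
```

Run:
```python
from look import *
st()
look("17",side=(230,100,320,190),top=(130,140,230,240),k=6)
```

```text
t 27.6 tcp [0.5589 0.3094 0.1308] F [ 1.7  0.3 -2.4] gap 0.0435 q [ 0.38   0.478  0.043  1.134 -0.     0.192]
tool z [ 0.001  0.    -1.   ] psi 100.79
```

View pics/side17.png

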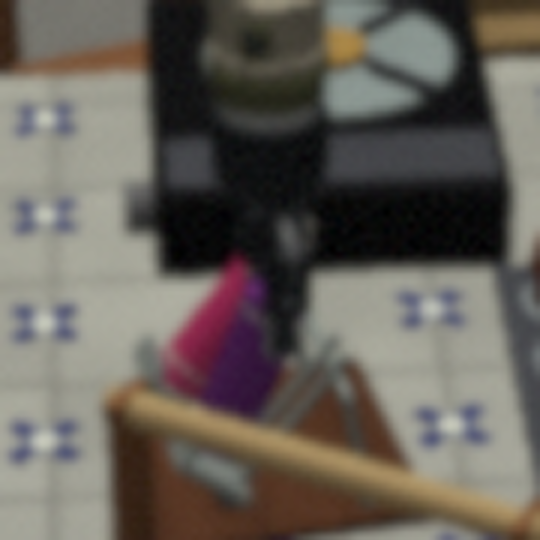

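View pics/top17.png

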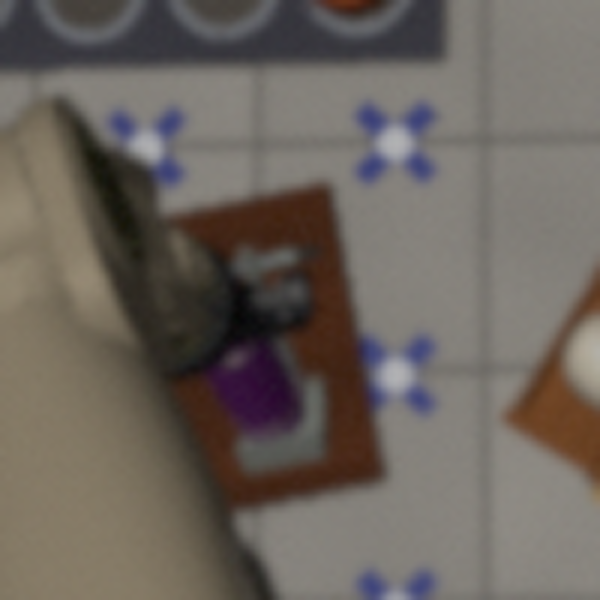

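Emit:
apply_moves:
  moves:
    - [[0,-0.38,-0.22],0,0]
    - [[0,-0.76,-0.44],0,0]
    - [[0,-1.15,-0.63],0,0]
    - [[0,-1.54,-0.81],0,0]
    - [[0,-1.95,-0.96],0,0]
    - [[0,-2.35,-1.11],0,0]
    - [[0,-2.77,-1.23],0,0]
    - [[0,-3.19,-1.34],0,0]
    - [[0,-3.3,-1.38],0,0]
    - [[0,-3.3,-1.38],0,0]

```text
clock: 28.95
tcp_pos: [0.5264, 0.303, 0.1435]
orientation: [-0.0, 0.638, 0.77, -0.0]
wrist_force: [1.9, 0.9, 0.1]
finger_gap: 0.0436
```

Run:
```python
from look import *
st()
look("18",side=(230,90,320,180),top=(130,140,230,240),k=6)
```

```text
t 28.95 tcp [0.5264 0.303  0.1435] F [1.9 0.9 0.1] gap 0.0436 q [ 0.39   0.413 -0.027  1.131 -0.     0.202]
tool z [-0. -0. -1.] psi 100.78
```

View pics/side18.png

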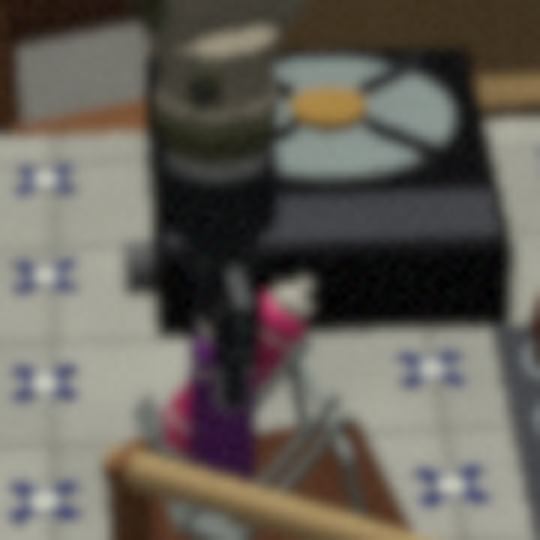

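View pics/top18.png

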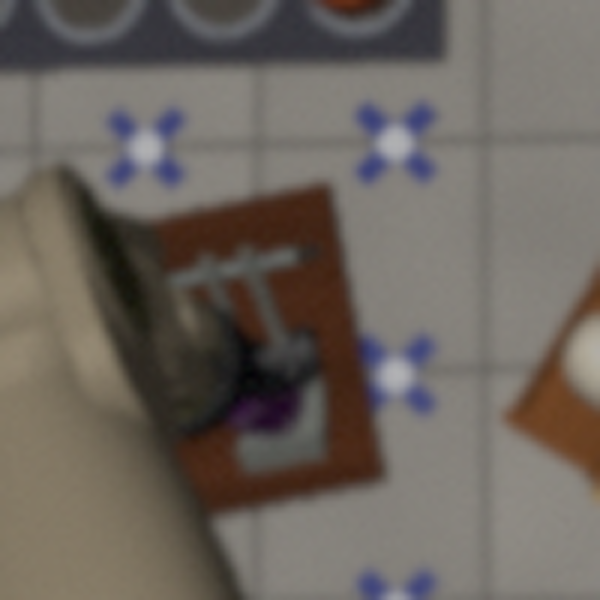

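```bash
python3 mv.py .62 .185 .125 147.6
```

```text
t 29.05 tcp [0.5264 0.3031 0.1434] F [ 2.5  0.2 -0. ] gap 0.0436 q [ 0.39   0.413 -0.027  1.132 -0.     0.202]
tool z [-0. -0. -1.] psi 100.77
(array([-13.35,   6.98,   1.84]), np.float64(-46.83), np.float64(100.77))
```

Emit:
apply_moves:
  moves:
    - [[0,0.1,-1.5],0,0]
    - [[0,0.1,-4],0,0]
    - [[0,0.1,-6],0,0]
    - [[-3,1.5,-6],-10,0]
    - [[-6,3,-6],-20,0]
    - [[-9,4.5,-5],-30,0]
    - [[-12,6,-3],-40,0]
    - [[-13.3,7,-1],-46.8,0]
    - [[-13.3,7,0.5],-46.8,0]
    - [[-13.3,7,1.8],-46.8,0]

```text
clock: 30.3
tcp_pos: [0.6191, 0.1859, 0.1249]
orientation: [-0.001, 0.28, 0.96, -0.0]
wrist_force: [0.4, 0.6, -2.2]
finger_gap: 0.0435
```

Run:
```python
from look import *
st()
look("19",side=(240,80,340,210),top=(150,120,270,220),k=4.6)
```

```text
t 30.3 tcp [0.6191 0.1859 0.1249] F [ 0.4  0.6 -2.2] gap 0.0435 q [ 0.167  0.498  0.061  1.135  0.    -0.836]
tool z [-0.002  0.    -1.   ] psi 147.48
```

View pics/side19.png

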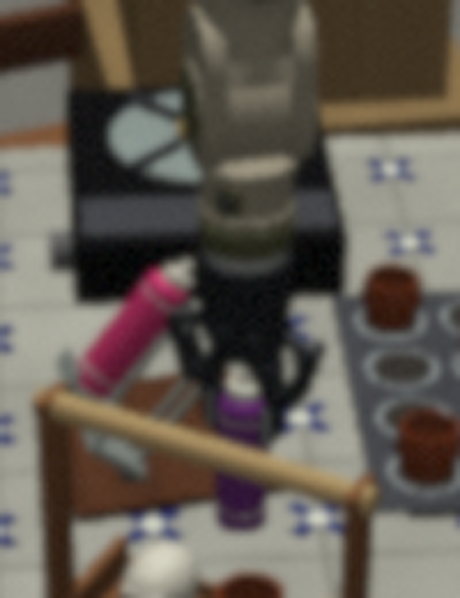

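View pics/top19.png

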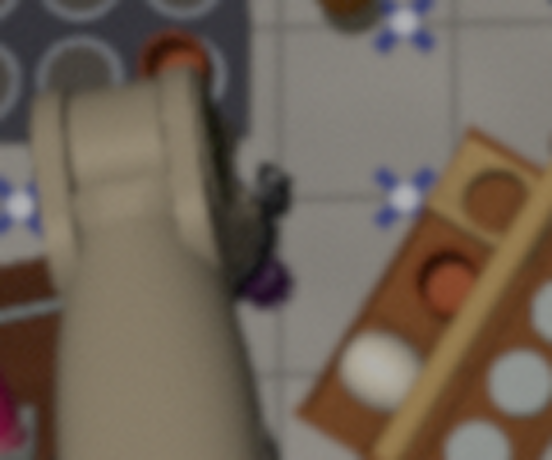

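Emit:
apply_moves:
  moves:
    - [[0,0,1],0,0]
    - [[0,0,2],0,0]
    - [[0,0,3],0,0]
    - [[0,0,3.5],0,0]
    - [[0,0,3.8],0,0]
    - [[0,0,4.0],0,0]
    - [[0,0,4.2],0,0]
    - [[0,0,4.4],0,0]
    - [[0,0,4.5],0,0]
    - [[0,0,4.5],0,0]

```text
clock: 31.65
tcp_pos: [0.6209, 0.1859, 0.0844]
orientation: [0.002, 0.279, 0.96, 0.001]
wrist_force: [-6.4, -0.6, 15.5]
finger_gap: 0.0436
```

Run:
```python
from look import *
st()
```

```text
t 31.65 tcp [0.6209 0.1859 0.0844] F [-6.4 -0.6 15.5] gap 0.0436 q [ 1.670e-01  5.240e-01 -1.000e-03  1.042e+00  0.000e+00 -8.380e-01]
tool z [ 0.003  0.001 -1.   ] psi 147.59
```

Emit:
apply_moves:
  moves:
    - [[0,0,-0.15],0,0]
    - [[0,0,-0.25],0,0.55]
    - [[0,0,-0.25],0,0.6]
    - [[0,0,-0.25],0,0.7]
    - [[0,0,-0.25],0,0.8]
    - [[0,0,-0.25],0,0.8]
    - [[0,0,-0.25],0,0.8]
    - [[0,0,-0.25],0,0.8]
    - [[0,0,-0.25],0,0.8]
    - [[0,0,-0.25],0,0.8]

```text
clock: 32.9
tcp_pos: [0.6202, 0.1855, 0.0831]
orientation: [0.0, 0.279, 0.96, -0.0]
wrist_force: [0.4, 0.4, -0.1]
finger_gap: 0.0682
```

Run:
```python
from look import *
st()
look("20",side=(260,110,330,200),top=(180,150,250,220),k=6.5)
```

```text
t 32.9 tcp [0.6202 0.1855 0.0831] F [ 0.4  0.4 -0.1] gap 0.0682 q [ 1.670e-01  5.260e-01 -1.000e-03  1.044e+00 -0.000e+00 -8.380e-01]
tool z [-0. -0. -1.] psi 147.57
```

View pics/side20.png

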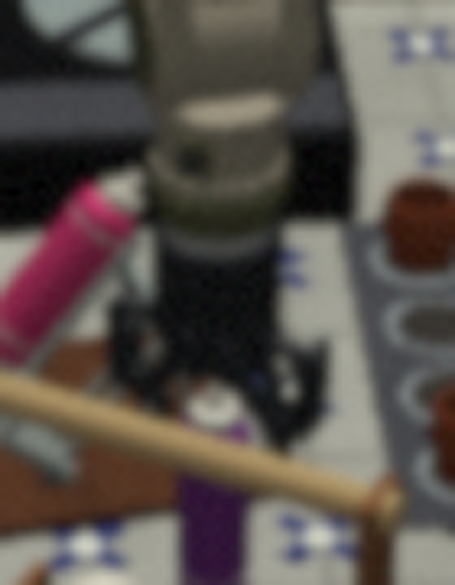

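View pics/top20.png

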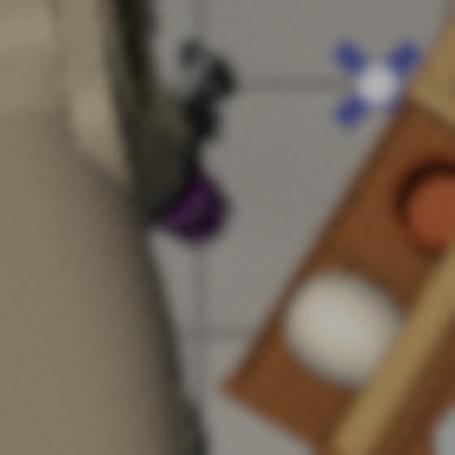

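```bash
cat > bo.py <<'E'
from h import *
def bo(png,n,box,k,xy,z0,out,alpha=1.8):
    x0,y0,x1,y1=box; im=cv2.imread(png)
    a=cv2.convertScaleAbs(cv2.resize(im[y0:y1,x0:x1],None,fx=k,fy=k,interpolation=cv2.INTER_CUBIC),alpha=alpha); c=a.copy()
    t=np.linspace(0,2*np.pi,48)
    for s,r in ((0,22),(118,22),(150,3)):
        M=np.array([[xy[0]+r*np.cos(u)/1e3,xy[1]+r*np.sin(u)/1e3,z0+s/1e3] for u in t])
        q=np.round((proj(n,M)-[x0,y0]+.5)*k-.5).astype(np.int32).reshape(-1,1,2)
        cv2.polylines(c,[q],True,(0,255,255),1,cv2.LINE_AA)
    cv2.imwrite(out,np.hstack([a,c]))
if __name__=="__main__":
    bo("pics/side20_full.png","side",(270,155,310,210),10,(.6202,.1855),0,"pics/b20s.png")
    bo("pics/top20_full.png","top",(195,165,230,200),11,(.6202,.1855),0,"pics/b20t.png")
E
python3 bo.py
```

```text
(no output)
```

View pics/b20s.png

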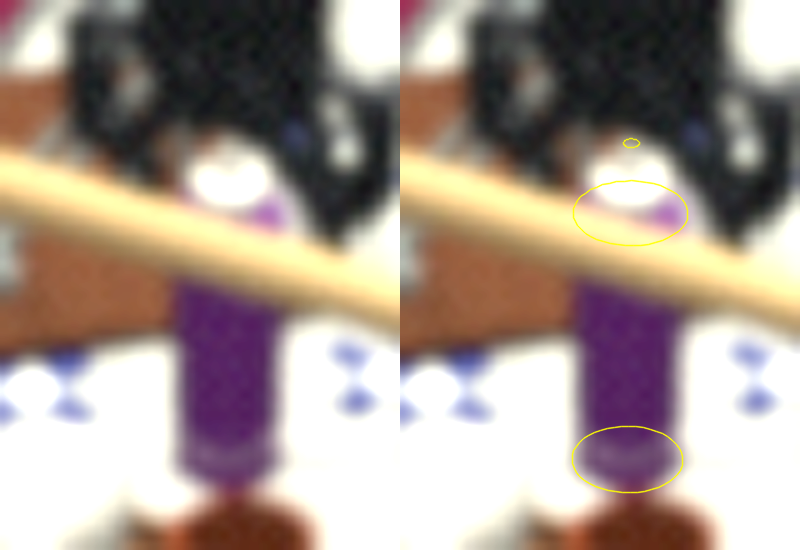

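View pics/b20t.png

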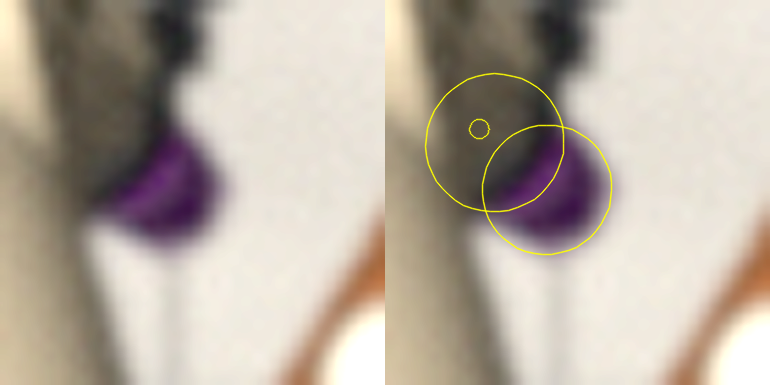

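Emit:
apply_moves:
  moves:
    - [[0,0.4,0],0,0.8]
    - [[0,0.8,0],0,0.8]
    - [[0,0.8,0],0,0.8]
    - [[0,0.8,0],0,0]
    - [[0,0.8,0],0,0]
    - [[0,0.8,0],0,0]
    - [[0,0.8,0],0,0]
    - [[0,0.8,0],0,0]
    - [[0,0.8,-1],0,0]
    - [[0,0.8,-3],0,0]
  squeeze: 30

```text
clock: 34.25
tcp_pos: [0.6232, 0.1921, 0.1124]
orientation: [-0.001, 0.279, 0.96, -0.001]
wrist_force: [-0.0, 1.2, -1.7]
finger_gap: 0.0432
```

Run:
```python
from look import *
from fitc import *
st()
look("21",side=(260,110,330,200),top=(180,150,250,220),k=6.5)
from bo import bo
p=env.get_state()["tcp_pos"]
bo("pics/side21_full.png","side",(270,145,310,200),10,(p[0],p[1]),p[2]-.083,"pics/b21s.png")
bo("pics/top21_full.png","top",(195,165,230,200),11,(p[0],p[1]),p[2]-.083,"pics/b21t.png")
```

```text
t 34.25 tcp [0.6232 0.1921 0.1124] F [-0.   1.2 -1.7] gap 0.0432 q [ 0.176  0.518  0.061  1.117  0.    -0.829]
tool z [-0.003 -0.001 -1.   ] psi 147.57
```

View pics/b21s.png

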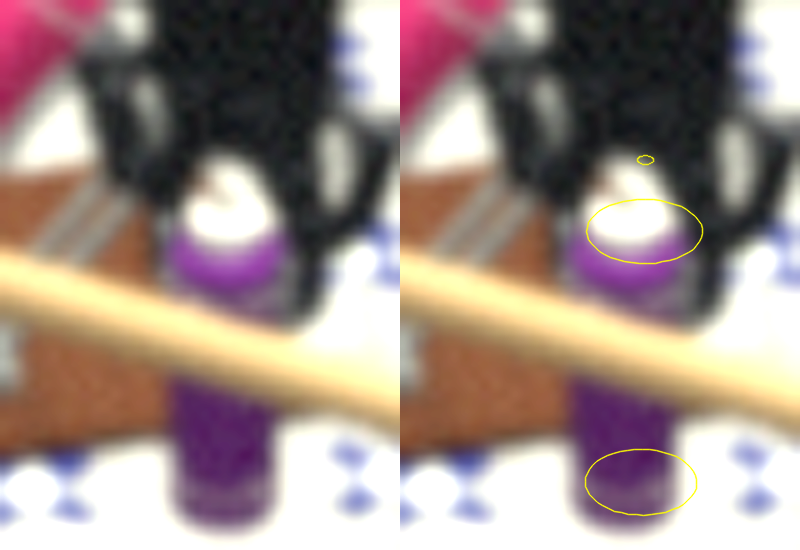

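View pics/b21t.png

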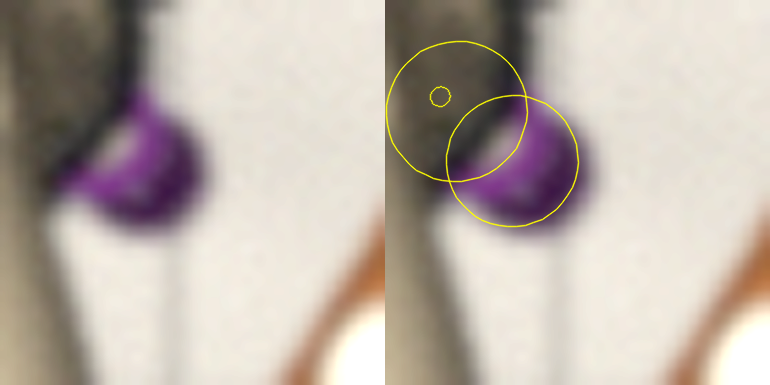

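Run:
```python
from fitc import *
for n,f,b in (("top","pics/top21_full.png",(243,148,273,178)),("side","pics/side0.png",(295,200,330,235))):
    x0,y0,x1,y1=b; im=cv2.imread(f); k=12
    a=cv2.convertScaleAbs(cv2.resize(im[y0:y1,x0:x1],None,fx=k,fy=k,interpolation=cv2.INTER_CUBIC),alpha=1.6); c=a.copy()
    t=np.linspace(0,2*np.pi,60)
    for z,col in ((50,(255,0,255)),(8,(0,255,0))):
        q=proj(n,np.array([P(CAD,(-51+26*np.cos(u),93.5+26*np.sin(u),z)) for u in t]))
        q=np.round((q-[x0,y0]+.5)*k-.5).astype(np.int32).reshape(-1,1,2); cv2.polylines(c,[q],True,col,1,cv2.LINE_AA)
    for bb in ((-96.5,-5.5,62,125),):
        q=proj(n,np.array([P(CAD,(x,y,50)) for x,y in ((bb[0],bb[2]),(bb[1],bb[2]),(bb[1],bb[3]),(bb[0],bb[3]))]))
        q=np.round((q-[x0,y0]+.5)*k-.5).astype(np.int32).reshape(-1,1,2); cv2.polylines(c,[q],True,(255,255,0),1,cv2.LINE_AA)
    cv2.imwrite(f"pics/well_{n}.png",cv2.resize(np.hstack([a,c]),None,fx=.95,fy=.95))
```

```text
(no output)
```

View pics/well_top.png

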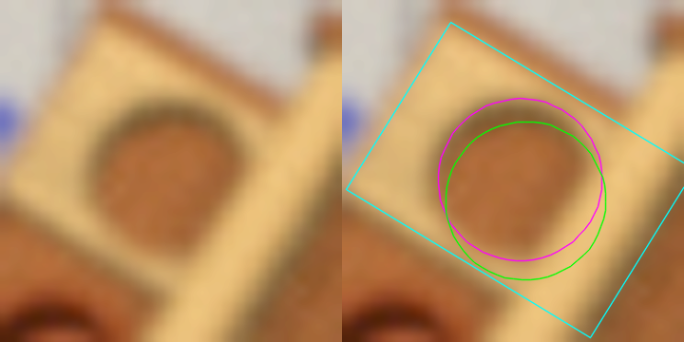

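View pics/well_side.png

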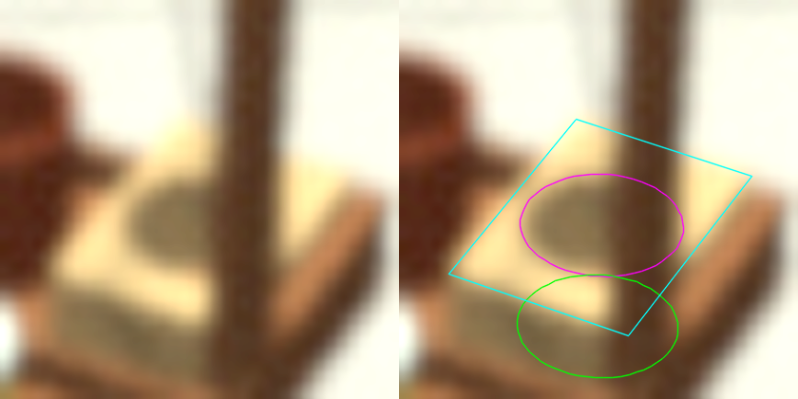

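```bash
python3 mv.py .6808 .0063 .160 147.6
```

```text
t 34.35 tcp [0.6258 0.1925 0.1155] F [ 1.2 -0.2 -0.8] gap 0.0432 q [ 0.176  0.515  0.065  1.117 -0.    -0.829]
tool z [ 0.004  0.001 -1.   ] psi 147.58
(array([-14.64, -12.76,  -4.44]), np.float64(-0.02), np.float64(147.58))
```

Emit:
apply_moves:
  moves:
    - [[0,0,-2.5],0,0]
    - [[-1,-1,-4.4],0,0]
    - [[-4,-3.5,-4.5],0,0]
    - [[-7,-6,-4.5],0,0]
    - [[-10,-9,-4.5],0,0]
    - [[-13,-11.3,-4.5],0,0]
    - [[-14.2,-12.4,-4.5],0,0]
    - [[-14.6,-12.7,-4.5],0,0]
    - [[-14.6,-12.7,-4.5],0,0]
    - [[-14.6,-12.7,-4.5],0,0]

```text
clock: 35.6
tcp_pos: [0.6793, 0.0082, 0.1581]
orientation: [-0.0, 0.278, 0.96, 0.0]
wrist_force: [-0.1, 0.1, -1.6]
finger_gap: 0.0433
```

Run:
```python
from look import *
st(); print(rel((.6803,.0064,.16),147.6))
look("22",side=(250,110,350,250),top=(210,120,300,210),k=5)
st()
from bo import bo
p=env.get_state()["tcp_pos"]
bo("pics/side22_full.png","side",(285,165,325,220),10,(p[0]-.002,p[1]-.0046),p[2]-.083,"pics/b22s.png")
bo("pics/top22_full.png","top",(235,145,270,180),11,(p[0]-.002,p[1]-.0046),p[2]-.083,"pics/b22t.png")
```

```text
t 35.6 tcp [0.6793 0.0082 0.1581] F [-0.1  0.1 -1.6] gap 0.0433 q [-0.106  0.545  0.221  1.247  0.    -1.113]
tool z [-0.  0. -1.] psi 147.66
(array([-0.18, -0.09, -0.19]), np.float64(0.06), np.float64(147.66))
t 35.7 tcp [0.6794 0.008  0.1582] F [ 0.3 -0.1 -1.6] gap 0.0433 q [-0.106  0.545  0.221  1.247  0.    -1.113]
tool z [ 0.  0. -1.] psi 147.66
```

View pics/side22.png

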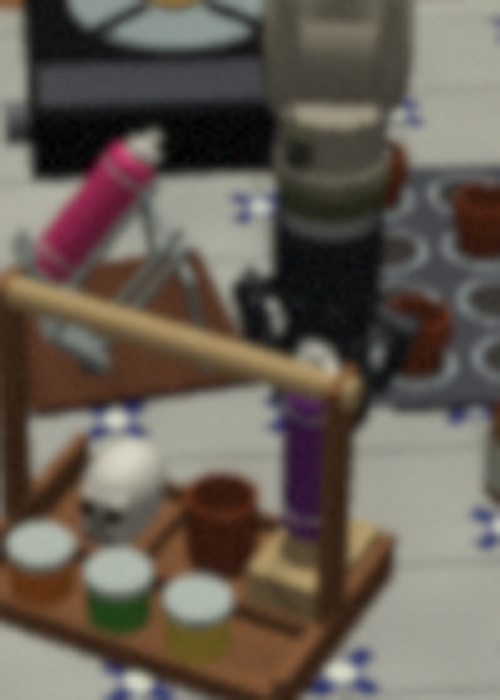

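View pics/b22s.png

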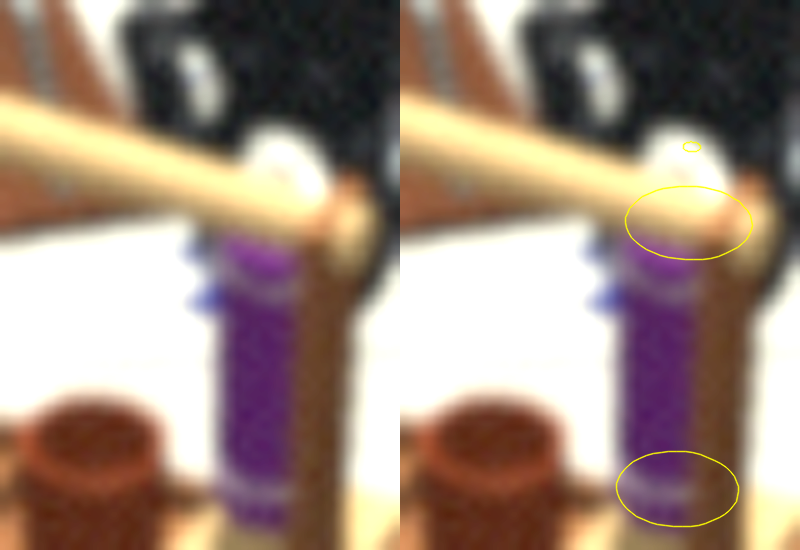

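View pics/top22.png

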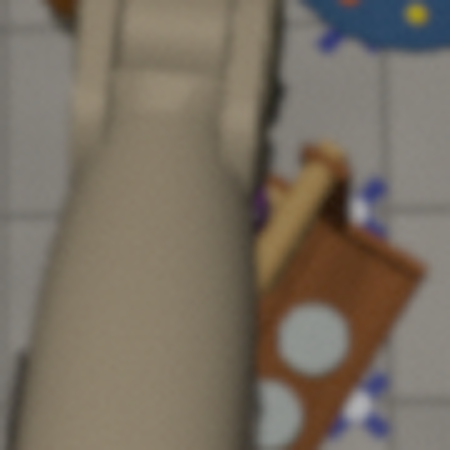

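Emit:
apply_moves:
  moves:
    - [[-0.2,-0.1,0.3],0,0]
    - [[-0.2,-0.1,0.8],0,0]
    - [[-0.2,-0.1,1.2],0,0]
    - [[-0.2,-0.1,1.6],0,0]
    - [[-0.2,-0.1,2.0],0,0]
    - [[-0.2,-0.1,2.3],0,0]
    - [[-0.2,-0.1,2.6],0,0]
    - [[-0.2,-0.1,2.9],0,0]
    - [[-0.2,-0.1,3.1],0,0]
    - [[-0.2,-0.1,3.1],0,0]

```text
clock: 36.95
tcp_pos: [0.6822, 0.0059, 0.1319]
orientation: [0.003, 0.279, 0.96, 0.001]
wrist_force: [-3.7, 3.5, 17.9]
finger_gap: 0.0432
```

Run:
```python
from look import *
st(); print(rel((.6803,.0064,.095),147.6))
look("23",side=(280,150,345,240),k=6.5)
```

```text
t 36.95 tcp [0.6822 0.0059 0.1319] F [-3.7  3.5 17.9] gap 0.0432 q [-0.11   0.557  0.176  1.184  0.002 -1.115]
tool z [ 0.006  0.001 -1.   ] psi 147.61
(array([ 0.2 , -0.08,  3.68]), np.float64(0.01), np.float64(147.61))
```

View pics/side23.png

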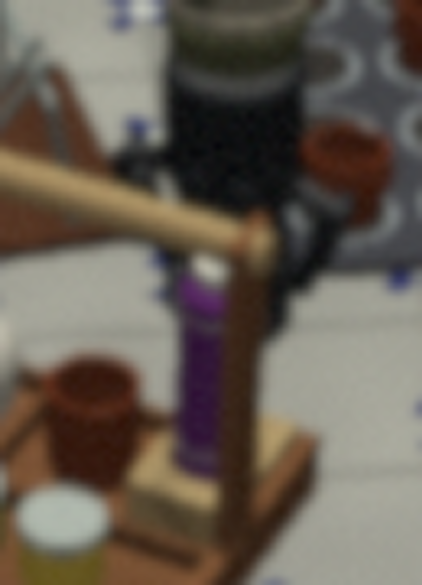

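Run:
```python
from look import *
s=env.get_state(); print(np.round(s["ft_torque"],3),np.round(s["wrist_force"],2))
from fitc import *
im=cv2.imread("pics/side23_full.png")
x0,y0,x1,y1=(295,195,335,235); k=14
a=cv2.convertScaleAbs(cv2.resize(im[y0:y1,x0:x1],None,fx=k,fy=k,interpolation=cv2.INTER_CUBIC),alpha=1.6)
t=np.linspace(0,2*np.pi,60)
for z,r,col in ((50,26,(255,0,255)),):
    q=proj("side",np.array([P(CAD,(-51+r*np.cos(u),93.5+r*np.sin(u),z)) for u in t]))
    cv2.polylines(a,[np.round((q-[x0,y0]+.5)*k-.5).astype(np.int32).reshape(-1,1,2)],True,col,1,cv2.LINE_AA)
p=s["tcp_pos"]
q=proj("side",np.array([[p[0]-.002+.022*np.cos(u),p[1]-.0046+.022*np.sin(u),.05] for u in t]))
cv2.polylines(a,[np.round((q-[x0,y0]+.5)*k-.5).astype(np.int32).reshape(-1,1,2)],True,(0,255,255),1,cv2.LINE_AA)
cv2.imwrite("pics/w23.png",a)
```

```text
[ 0.638  1.274 -0.074] [-3.49  4.27 16.68]
```

View pics/w23.png

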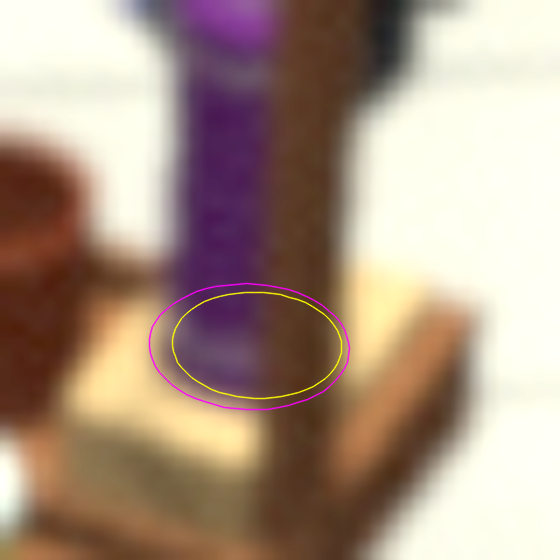

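Emit:
apply_moves:
  moves:
    - [[0,0,-0.1],0,0]
    - [[0,0.05,-0.1],0,0]
    - [[0,0.1,-0.1],0,0]
    - [[0,0.15,-0.1],0,0]
    - [[0,0.2,-0.1],0,0]
    - [[0,0.25,-0.1],0,0]
    - [[0,0.3,-0.1],0,0]
    - [[0,0.3,-0.1],0,0]
    - [[0,0.3,-0.1],0,0]
    - [[0,0.3,-0.1],0,0]

```text
clock: 38.25
tcp_pos: [0.6833, 0.0076, 0.1314]
orientation: [0.002, 0.279, 0.96, 0.0]
wrist_force: [-2.0, 1.1, 10.8]
finger_gap: 0.043
```

Run:
```python
from look import *
st()
s=env.get_state(); print(np.round(s["ft_torque"],3),np.round(s["wrist_force"],2))
```

```text
t 38.25 tcp [0.6833 0.0076 0.1314] F [-2.   1.1 10.8] gap 0.043 q [-0.106  0.561  0.181  1.187  0.    -1.111]
tool z [ 0.004 -0.    -1.   ] psi 147.58
[ 0.132  0.965 -0.097] [-1.98  1.08 10.75]
```

Emit:
apply_moves:
  moves:
    - [[0,-0.1,-0.6],0,0]
    - [[0,-0.3,-1.2],0,0]
    - [[0,-0.3,-1.8],0,0]
    - [[0,-0.3,-2.2],0,0]
    - [[0,-0.3,-2.2],0,0]
    - [[0,-0.3,-2.2],0,0]
    - [[0,-0.3,-2.2],0,0]
    - [[0,-0.3,-2.2],0,0]
    - [[0,-0.3,-2.2],0,0]
    - [[0,-0.3,-2.2],0,0]

```text
clock: 39.5
tcp_pos: [0.6808, 0.0048, 0.1501]
orientation: [0.0, 0.279, 0.96, -0.0]
wrist_force: [0.1, 0.6, -1.7]
finger_gap: 0.0431
```

Run:
```python
from look import *
st()
s=env.get_state(); print(np.round(s["ft_torque"],3),np.round(s["wrist_force"],2))
look("24",side=(250,110,350,250),top=(210,120,300,210),k=5)
p=env.get_state()["tcp_pos"]
from bo import bo
bo("pics/side24_full.png","side",(285,165,325,220),10,(p[0]-.002,p[1]-.0046),p[2]-.083,"pics/b24s.png")
bo("pics/top24_full.png","top",(245,145,280,180),11,(p[0]-.002,p[1]-.0046),p[2]-.083,"pics/b24t.png")
```

```text
t 39.5 tcp [0.6808 0.0048 0.1501] F [ 0.1  0.6 -1.7] gap 0.0431 q [-0.111  0.551  0.211  1.231 -0.    -1.115]
tool z [ 0. -0. -1.] psi 147.57
[ 0.04  -0.048  0.046] [ 0.08  0.59 -1.75]
```

View pics/b24s.png

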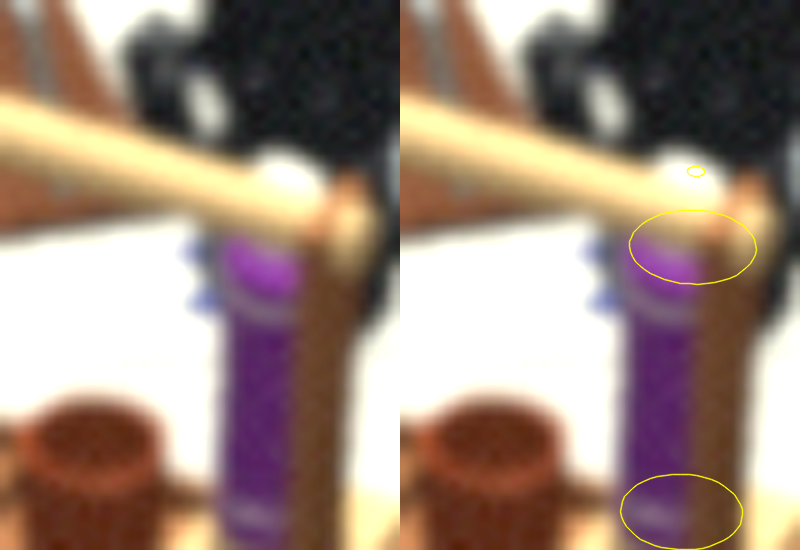

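View pics/b24t.png

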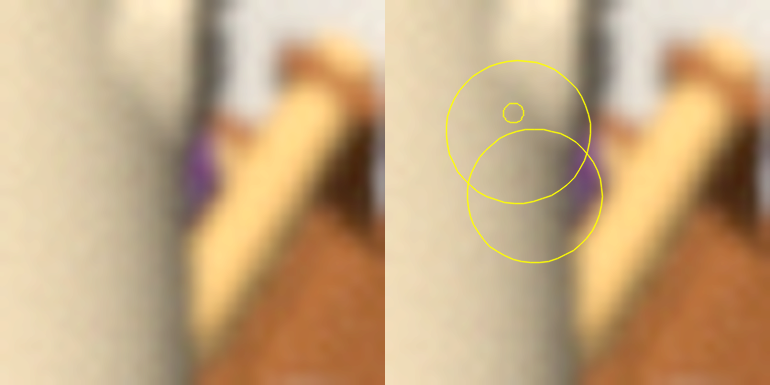

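Emit:
apply_moves:
  moves:
    - [[0.1,0.3,0],0,0]
    - [[0.1,0.6,0.3],0,0]
    - [[0.1,0.6,0.8],0,0]
    - [[0.1,0.6,1.2],0,0]
    - [[0.1,0.6,1.5],0,0]
    - [[0.1,0.6,1.8],0,0]
    - [[0.1,0.6,2.1],0,0]
    - [[0.1,0.6,2.4],0,0]
    - [[0.1,0.6,2.6],0,0]
    - [[0.1,0.6,2.6],0,0]

```text
clock: 40.85
tcp_pos: [0.683, 0.0104, 0.1238]
orientation: [-0.0, 0.279, 0.96, -0.0]
wrist_force: [0.3, 0.0, -1.1]
finger_gap: 0.0436
```

Run:
```python
from look import *
st()
s=env.get_state(); print(np.round(s["ft_torque"],3),np.round(s["wrist_force"],2))
look("25",side=(280,150,345,240),k=6.5)
```

```text
t 40.85 tcp [0.683  0.0104 0.1238] F [ 0.3  0.  -1.1] gap 0.0436 q [-0.102  0.568  0.175  1.178 -0.    -1.107]
tool z [-0. -0. -1.] psi 147.57
[ 0.02   0.015 -0.052] [ 0.26  0.02 -1.15]
```

View pics/side25.png

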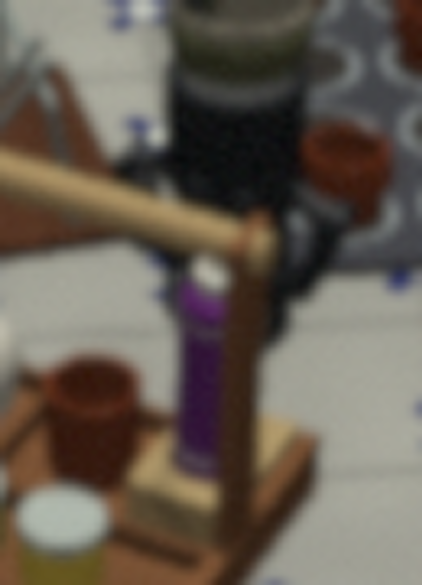

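Emit:
apply_moves:
  moves:
    - [[0,0,0.3],0,0]
    - [[0,0,0.6],0,0]
    - [[0,0,0.9],0,0]
    - [[0,0,1.2],0,0]
    - [[0,0,1.5],0,0]
    - [[0,0,1.7],0,0]
    - [[0,0,1.9],0,0]
    - [[0,0,2.1],0,0]
    - [[0,0,2.1],0,0]
    - [[0,0,2.1],0,0]

```text
clock: 42.15
tcp_pos: [0.6832, 0.0104, 0.1032]
orientation: [0.0, 0.279, 0.96, -0.0]
wrist_force: [-0.1, 0.5, -0.7]
finger_gap: 0.0434
```

Run:
```python
from look import *
st()
s=env.get_state(); print(np.round(s["ft_torque"],3),np.round(s["wrist_force"],2))
look("26",side=(280,150,345,240),k=6.5)
```

```text
t 42.15 tcp [0.6832 0.0104 0.1032] F [-0.1  0.5 -0.7] gap 0.0434 q [-0.102  0.58   0.142  1.133 -0.    -1.107]
tool z [ 0. -0. -1.] psi 147.57
[ 0.012 -0.062 -0.03 ] [-0.06  0.49 -0.66]
```

View pics/side26.png

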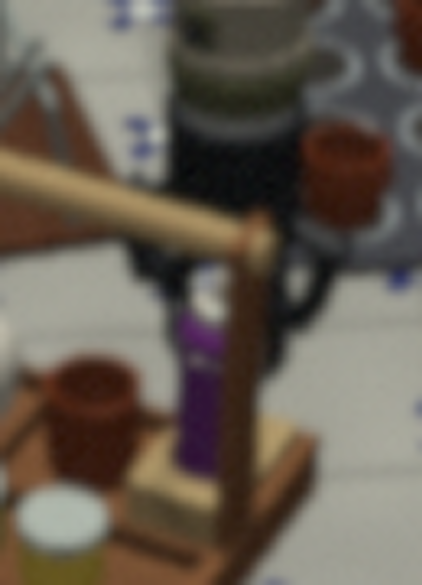

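Emit:
apply_moves:
  moves:
    - [[0,0,0.3],0,0]
    - [[0,0,0.6],0,0]
    - [[0,0,0.8],0,0]
    - [[0,0,0.9],0,0]
    - [[0,0,1.0],0,0]
    - [[0,0,1.1],0,0]
    - [[0,0,1.2],0,0]
    - [[0,0,1.3],0,0]
    - [[0,0,1.3],0,0]
    - [[0,0,1.3],0,0]

```text
clock: 43.45
tcp_pos: [0.6833, 0.0104, 0.0912]
orientation: [0.001, 0.279, 0.96, 0.0]
wrist_force: [-3.1, 0.1, 5.8]
finger_gap: 0.0433
```

```bash
python3 mv.py
```

```text
t 43.45 tcp [0.6833 0.0104 0.0912] F [-3.1  0.1  5.8] gap 0.0433 q [-0.102  0.587  0.124  1.107 -0.    -1.107]
tool z [ 0.001 -0.    -1.   ] psi 147.57
```

Emit:
apply_moves:
  moves:
    - [[0,0,-0.1],0,0.53]
    - [[0,0,-0.1],0,0.56]
    - [[0,0,-0.1],0,0.62]
    - [[0,0,-0.1],0,0.7]
    - [[0,0,-0.1],0,0.75]
    - [[0,0,-0.1],0,0.75]
    - [[0,0,-0.1],0,0.75]
    - [[0,0,-1],0,0.75]
    - [[0,0,-2.5],0,0.75]
    - [[0,0,-4],0,0.75]

```text
clock: 44.7
tcp_pos: [0.6835, 0.0104, 0.1318]
orientation: [0.001, 0.279, 0.96, 0.0]
wrist_force: [0.4, -0.0, -0.1]
finger_gap: 0.064
```

Run:
```python
from look import *
st()
look("27",side=(250,110,350,250),k=5)
```

```text
t 44.7 tcp [0.6835 0.0104 0.1318] F [ 0.4 -0.  -0.1] gap 0.064 q [-0.102  0.564  0.187  1.193 -0.    -1.107]
tool z [ 0.001 -0.    -1.   ] psi 147.57
```

View pics/side27.png

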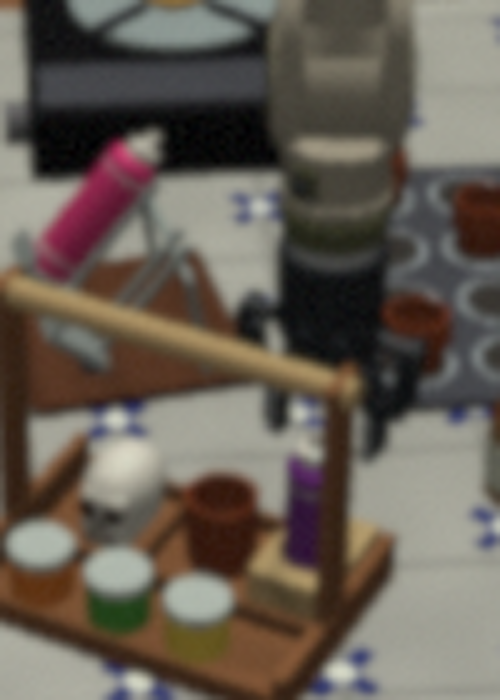

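Emit:
apply_moves:
  moves:
    - [[0,0,-3],0,0.75]
    - [[0,0,-6],0,0.75]
    - [[0,0,-9],0,0.75]
    - [[0,0,-12],0,0.75]
    - [[0,0,-14],0,0.75]
    - [[0,0,-15],0,0.75]
    - [[5,3,-15],0,0.75]
    - [[10,6,-15],0,0.75]
    - [[15,9,-15],0,0.75]
    - [[20,12,-15],0,0.75]

```text
clock: 46.0
tcp_pos: [0.5775, 0.2204, 0.2798]
orientation: [-0.0, 0.279, 0.96, -0.0]
wrist_force: [0.5, 1.0, 1.0]
finger_gap: 0.064
```

Emit:
apply_moves:
  moves:
    - [[5,3,0],0,0.75]
    - [[10,6,0],0,0.75]
    - [[10,6,0],0,0.75]
    - [[10,6,0],0,0.75]
    - [[10,6,0],0,0.75]
    - [[10,6,0],0,0.75]
    - [[10,6,0],0,0.75]
    - [[10,6,0],0,0.75]
    - [[10,6,0],0,0.75]
    - [[10,6,0],0,0.75]

```text
clock: 47.25
tcp_pos: [0.5264, 0.3233, 0.2801]
orientation: [0.0, 0.279, 0.96, 0.0]
wrist_force: [-0.1, 0.5, 0.5]
finger_gap: 0.0636
```

Run:
```python
from look import *
st()
look("28",side=(230,140,350,260),top=(200,130,310,250),k=5)
```

```text
t 47.25 tcp [0.5264 0.3233 0.2801] F [-0.1  0.5  0.5] gap 0.0636 q [ 0.421  0.395  0.281  1.457 -0.    -0.584]
tool z [ 0. -0. -1.] psi 147.58
```

View pics/side28.png

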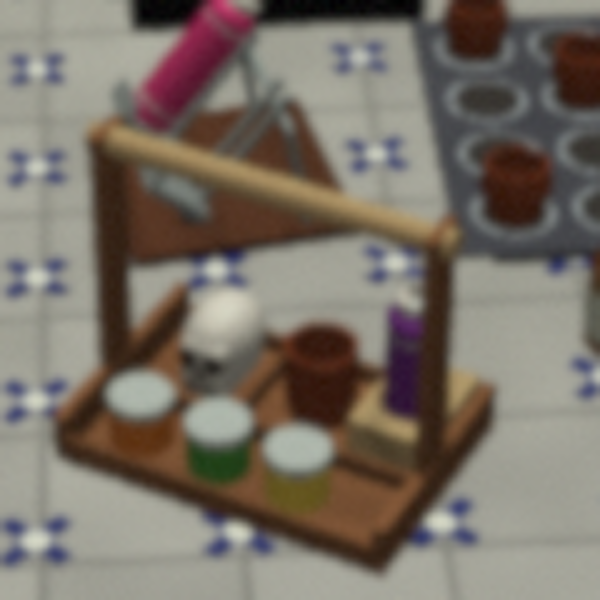

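View pics/top28.png

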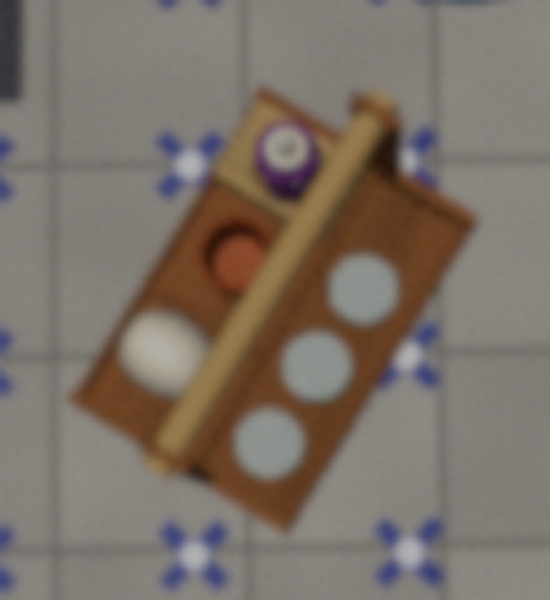

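View pics/top28_full.png

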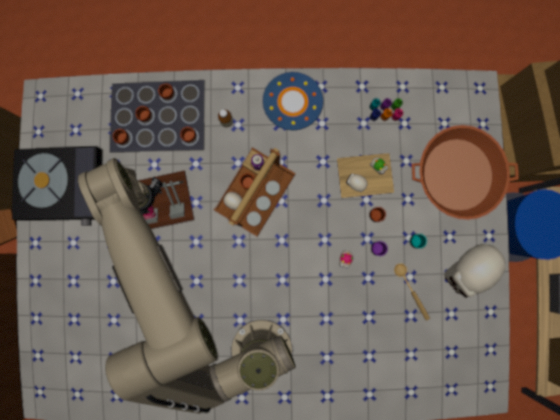

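Run:
```python
from sko import *
from bo import bo
from fitc import CAD,P
w=(.6783,.0018)
bo("pics/side28_full.png","side",(292,190,327,230),10,w,.008,"pics/fb_s.png",1.5)
bo("pics/top28_full.png","top",(243,148,273,178),12,w,.008,"pics/fb_t.png",1.5)
sko("pics/side28_full.png","side",(258,190,293,225),11,(.5447+.002,.0923+.003),.008,57.6,0,"pics/fs_s.png",alpha=1.3)
sko("pics/top28_full.png","top",(215,183,250,213),11,(.5447+.002,.0923+.003),.008,57.6,0,"pics/fs_t.png",alpha=1.3)
```

```text
(no output)
```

View pics/fb_s.png

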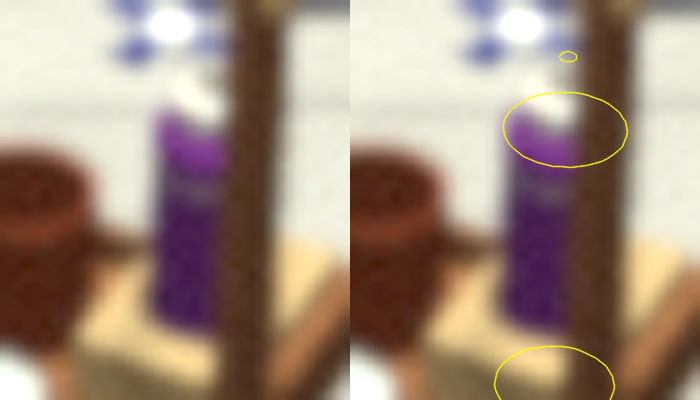

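View pics/fb_t.png

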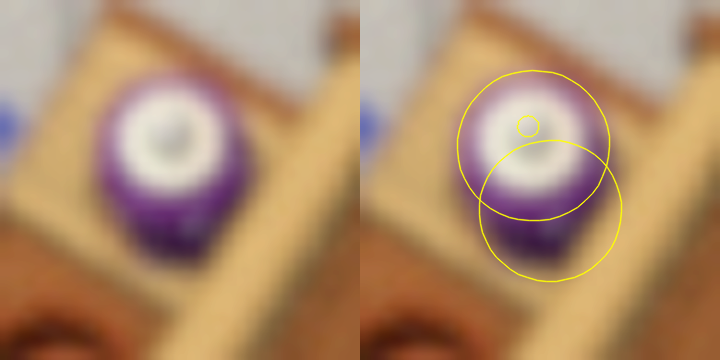

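View pics/fs_s.png

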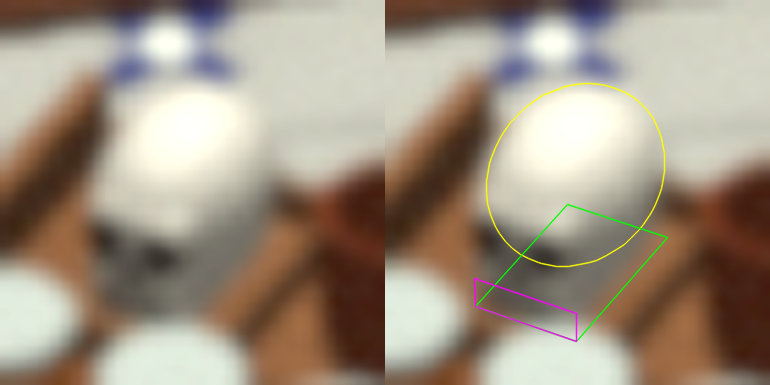

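View pics/fs_t.png

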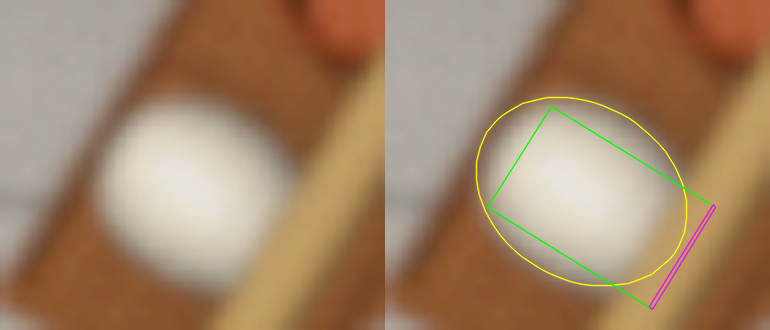

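Run:
```python
from workcell import env
print(env.get_state()["clock"]); print(env.hand_in())
```

```text
47.35
the job is handed in; nothing more can be done
None
```

I handed the job in at 47.4 s. The caddy holds one skull, one cup and one bottle. The clay cup was already in the middle bay, so I added only skull_a in the end bay and the purple bottle in the well.

- **Skull:** My first lowering, placed too far forward, caught the front of the bay. It reached about 45 N at the wrist and tipped the skull in the grip. I took it out, set it flat on the table in front of the caddy, gripped it again and put it in 6 mm nearer the handle. It touched the floor at the expected height with about 7 N. The final pictures from both cameras match a skull standing flat, and its flank is well clear of the cup.
- **Bottle:** I turned it upright by pivoting it over the lip of the rack, then stood it on the table and gripped it again off-centre so the hand cleared the handle. The first try at the well landed on the rim with about 18 N. After moving it 6 mm to the front it went in freely and reached the floor at the expected depth. After release it stands in the middle of the well.
- **One check disagreed slightly:** in the top view the cap tip lies about 4 mm off the model of an upright bottle. That may be the blur of the picture or a lean of 1–2 degrees.
- **The rest:** The last top view shows the spare skull, the other clay cup, the painted skulls and the look-alike cups where they were. The pink bottle was still in its cradle in the last side view that showed it. At the end the gripper was holding nothing, above the rack.

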